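Put the washed chopping boards back in their stand

ROBOT

A 7-joint arm with a two-finger parallel gripper is mounted at the origin on the work surface. World frame = base frame: x ahead of the robot, y to its left, z up, the work surface at z = 0. Lengths are in m, angles in rad, forces in N, time in s.
With the tool pointing down it reaches from about 0.35 to 0.9 m from the base axis. Payload 8.1 kg.
Tool frame: the origin (TCP) lies midway between the tips of the shut fingers; the grasp point (between the pads) lies arm.hold_point_z behind it (arm.hold_point_z is the distance from the TCP to the grasp point, in m); z points along the fingers, x is the direction in which the jaws open and shut, and the axes are right-handed (so a half turn about z gives the same grasp; the last joint's range is limited). The gripper opens to 92 mm and grips with 3 to 60 N. Pads are 19 mm wide; open, the fingers measure 130 mm over their backs; the gripper's body (75 mm by 190 mm) begins 47 mm behind the grasp point.
Start: joints at [1.169, 0.434, 0.025, 1.573, -0.012, 1.134, -0.075], TCP at [0.184, -0.597, 0.227] pointing down, gripper open.
Joint ranges: [-2.62, 2.62], [-0.44, 2.09], [-1.27, 1.32], [0.08, 2.57], [-1.32, 4.46], [0.12, 2], [-2.74, 2.74]. Speed limits (rad/s): [2.22, 2.22, 3.01, 3.01, 3.14, 3.14, 3.14].

INTERFACE

Orientations are given as a rotation vector (axis times angle).
In Python, from cell import arm gives the robot as it stands.
- The arm moves only by the shell command python3 -m pendant 'ROWS' [FORCE]. ROWS is JSON, a list of rows, each an object with "dp": the shift along the tool's x, y, z in m, a list of three; "rotation": the turn, a rotation vector about the tool's x, y, z in rad, a list of three; "fingers": the closure, from -1 (fully open) to 1 (shut). In form: [{"dp": [x, y, z], "rotation": [rx, ry, rz], "fingers": fingers}, ...]. A call has 1 to 20 rows; each row is the pose to reach, as a shift and turn from the pose measured when the call began, along the tool's axes at that moment; what a row does not reach only later rows make up. A row lasts 1/8 s, in which the tool goes at most 62.5 mm and 10.7 degrees, less where a joint would pass 70% of its speed; a pose out of reach is approached as far as the arm can. A call with a gripper value outside its range is refused whole. The fingers move at their own pace and stop on an object; FORCE is the grip in N (left out, the last holds). Time passes only in rows, so rows that repeat a pose let the fingers close. It gives the time, the measured TCP pose, the force and the opening at its end, in the units of the state.
- arm.observe(): the state, without advancing time (a new reading comes with each control period).
- arm.get_image(name): name is "scene" or "top" or "wrist"; returns the picture (384x512x3 uint8, blue, green, red); there is no depth.
- arm.camera_params(name): a dict with "camera_matrix" (3x3 intrinsics, pixels), "rvec" (rotation vector, rad) and "tvec" (3), from world to camera coordinates, as OpenCV has them. Camera axes: x right, y down, z forward; pixel columns grow to the right and rows downward; lengths in m; the calibration is good to about 2 mm. A picture is of the moment at which its call begins: read the wrist's pose just before it. camera_params takes no time and is no camera call; for the wrist camera it gives the pose at the moment of the call.
- arm.sign_off(): hands the job in, once; it reports no verdict.
The state is a dict: "clock": time; "joints": joint angles; "dq": joint speeds; "joint_efforts": joint torques, N m; "position": TCP position; "ee_rot": TCP orientation; "force": force on the tool from outside, world axes, zero at the start; "ft_torque": the same for the moment, N m; "width": opening from 0.0 (shut) to 1.0 (fully open).
Only numpy, scipy, OpenCV 4.12 (cv2) and the standard library are available. Lean on these libraries where they do the work, as an engineer would, in place of code of your own. Each camera call takes 0.05 s, during which the arm holds its last target.

TASK

The red, blue and green chopping boards have dried in the dish drainer: put each one back in the slot of its own colour in the wooden board stand, working from the far slot towards you: red first, then blue, then green. Lower each board gently, do not drop it in; it should stand right down on the floor of its slot, carrying slot up and centred along its slot. Leave the white board in the stand, the mug and cup, the feeding bottle and the sponge where they are.

Things in the scene. Friction and masses are not known exactly. Their poses are not given: they have to be found in the camera images.
- board_red: Red chopping board, 0.31 kg (varies), 12 mm thick (own x), 200 mm long (own y), 140 mm high (own z), standing in a drainer slot, which of the three varies. Origin: middle of its lower long edge. Through carrying slot (90 x 20 mm, y = 0) 98 to 118 mm up; pinch the solid bar above it, 118 to 140 mm up, across the thickness. Both faces alike: either way round will do.
- board_blue: Blue chopping board, 0.31 kg (varies), 12 mm thick (own x), 200 mm long (own y), 140 mm high (own z), standing in a drainer slot, which of the three varies. Origin: middle of its lower long edge. Through carrying slot (90 x 20 mm, y = 0) 98 to 118 mm up; pinch the solid bar above it, 118 to 140 mm up, across the thickness. Both faces alike: either way round will do.
- board_green: Green chopping board, 0.31 kg (varies), 12 mm thick (own x), 200 mm long (own y), 140 mm high (own z), standing in a drainer slot, which of the three varies. Origin: middle of its lower long edge. Through carrying slot (90 x 20 mm, y = 0) 98 to 118 mm up; pinch the solid bar above it, 118 to 140 mm up, across the thickness. Both faces alike: either way round will do.
- stand: Fixed beech board stand, 252 (own x) x 150 mm (y). Origin: middle of its underside; x points roughly away from the robot. Four slots, open at both ends, run along y at x = +90 (white liner), +30 (red), -30 (blue), -90 mm (green); 17 mm wide, floor 14 mm up, walls straight to 58 mm, then lips flaring out to 68 mm. Seated boards overhang 25 mm at each end, tops 154 mm up, and may lean 0.12 rad.
- slot_red (a point): Middle of the floor of the red-lined slot, 14 mm above the worktop; axes those of the stand (y along the slot).
- slot_blue (a point): Middle of the floor of the blue-lined slot, 14 mm above the worktop; axes those of the stand.
- slot_green (a point): Middle of the floor of the green-lined slot, the nearest to the robot, 14 mm above the worktop; axes those of the stand.
- drainer: Fixed wire dish drainer, 284 (own x) x 420 mm (y -140 to +280). Origin: on the worktop below the middle board slot; x points roughly away from the robot. Board slots at x = -60, 0, +60 mm, each 18 mm clear between two wire hoops (130 mm wide, tops 103 mm up); floor 40 mm up, board tops 180 mm. Rail round it 84 mm high. Cup tray with mug and cup at y +148 to +262 mm, tops 126 mm.
- board_white: White board, same shape and axes as the others, standing in the far (white) slot of the stand; not to be moved.
- mug_a: White mug, 76 mm across, 88 mm high, in the drainer's cup tray; origin at the middle of its underside.
- cup_b: Blue cup without handle, 72 mm across, 85 mm high, in the drainer's cup tray; origin at the middle of its underside.
- feeding_bottle: Capped feeding bottle, 56 mm across, 148 mm high, between stand and drainer; origin at the middle of its underside.
- sponge: Washing-up sponge, 110 x 70 x 30 mm, between stand and drainer; origin at the middle of its underside.

How it is judged:
On the way, in this order (a step that is already met when the one before it is completed fails the run):
1. the red board stands home in the red slot (first slot to be filled), let go of (x of board_red in the frame of slot_red between -0.007 and 0.007 m and y of board_red in the frame of slot_red between -0.025 and 0.025 m and z of board_red in the frame of slot_red below 0.006 m and angle between board_red's own z axis and vertical below 0.2 rad and contact force between the fingers and board_red below 0.1 N and linear speed of board_red below 0.03 m/s), for 0.2 s.
2. the blue board stands home in the blue slot (second slot to be filled), let go of (x of board_blue in the frame of slot_blue between -0.007 and 0.007 m and y of board_blue in the frame of slot_blue between -0.025 and 0.025 m and z of board_blue in the frame of slot_blue below 0.006 m and angle between board_blue's own z axis and vertical below 0.2 rad and contact force between the fingers and board_blue below 0.1 N and linear speed of board_blue below 0.03 m/s), for 0.2 s.
3. the green board stands home in the green slot (third slot to be filled), let go of (x of board_green in the frame of slot_green between -0.007 and 0.007 m and y of board_green in the frame of slot_green between -0.025 and 0.025 m and z of board_green in the frame of slot_green below 0.006 m and angle between board_green's own z axis and vertical below 0.2 rad and contact force between the fingers and board_green below 0.1 N and linear speed of board_green below 0.03 m/s), for 0.2 s.
At the end, for the whole second after the job is handed in: The red, blue and green boards each stand in the slot of their own colour: lower edge within 6 mm of the slot floor and 7 mm of the slot's middle line, centred along the slot within 25 mm, carrying slot up and within 0.2 rad of upright, released and at rest (all of step 1 and all of step 2 and all of step 3); the robot touches nothing.
It fails at once if the white board is shifted by more than 30 mm or tipped over (distance of board_white from where it was at the start of the episode above 0.03 m or angle between board_white's own z axis and vertical above 0.3 rad).
It fails at once if the mug, the cup, the feeding bottle or the sponge is shifted by more than 30 mm or tipped over (distance of any of mug_a, cup_b, feeding_bottle, sponge from where it was at the start of the episode above 0.03 m or angle between any of mug_a, cup_b, feeding_bottle, sponge's own z axis and vertical above 0.3 rad).
It fails at once if a board is dropped or slammed into its slot (faster than 0.5 m/s within 30 mm of the slot floor) ((x of board_red in the frame of slot_red between -0.01 and 0.01 m and y of board_red in the frame of slot_red between -0.06 and 0.06 m and z of board_red in the frame of slot_red below 0.03 m and linear speed of board_red above 0.5 m/s) or (x of board_blue in the frame of slot_blue between -0.01 and 0.01 m and y of board_blue in the frame of slot_blue between -0.06 and 0.06 m and z of board_blue in the frame of slot_blue below 0.03 m and linear speed of board_blue above 0.5 m/s) or (x of board_green in the frame of slot_green between -0.01 and 0.01 m and y of board_green in the frame of slot_green between -0.06 and 0.06 m and z of board_green in the frame of slot_green below 0.03 m and linear speed of board_green above 0.5 m/s)).
It also fails if it takes over 72 s, if anything falls off the work surface, if the arm or the gripper's body presses on something with over 40 N, if the wrist force passes 120 N, or if a joint passes its speed limit or range.

## Working session

There is one attempt and no reset: what is moved stays moved. The work goes in short steps, Python scripts to look and compute and a shell command to move; the robot and the scene stay as the last step left them, time stands still between calls to the robot, and variables do not carry over. Pictures are saved under pics/ and viewed, and the job is handed in when it is done.

```bash
mkdir -p pics; ls; python3 - <<'E'
from cell import arm
import cv2
print(arm.hold_point_z, arm.observe())
for n in ("scene","top"):
    cv2.imwrite(f"pics/{n}0.png",arm.get_image(n)); print(n,arm.camera_params(n))
E
```

```text
pics
0.0188 {'clock': 0.0, 'joints': array([ 1.16940408,  0.43520913,  0.02497746,  1.57416724, -0.01161357,
        1.13401488, -0.07508278]), 'dq': array([-0.00043121, -0.00025702, -0.00042583, -0.00100874, -0.00120894,
        0.0008819 , -0.00010209]), 'joint_efforts': array([-8.63323912e-04, -6.67847514e+01,  9.84368138e-01, -3.14462757e+01,
       -6.06258097e-02,  4.27764840e-02,  1.56438714e-04]), 'position': array([ 0.18375811, -0.5967929 ,  0.22592652]), 'ee_rot': array([-2.52658150e+00,  1.86561972e+00,  2.21058228e-03]), 'force': array([-0.4653874 ,  0.35534952, -1.06984617]), 'ft_torque': array([-0.03947752,  0.0206923 , -0.0381178 ]), 'width': 0.9980941590284547}
scene {'camera_matrix': array([[492.41815673,   0.        , 257.2427625 ],
       [  0.        , 492.41815673, 195.32608391],
       [  0.        ,   0.        ,   1.        ]]), 'rvec': array([ 1.17384122,  2.58081287, -0.7403346 ]), 'tvec': array([ 0.2724488 , -0.37189296,  1.63624235])}
top {'camera_matrix': array([[377.69024286,   0.        , 258.42096456],
       [  0.        , 377.69024286, 189.26300069],
       [  0.        ,   0.        ,   1.        ]]), 'rvec': array([ 2.08089706, -2.1378433 ,  0.23788155]), 'tvec': array([0.14640142, 0.51889696, 0.83590171])}
```

View pics/scene0.png

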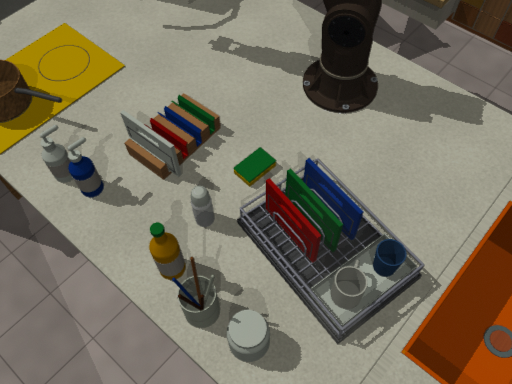

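View pics/top0.png

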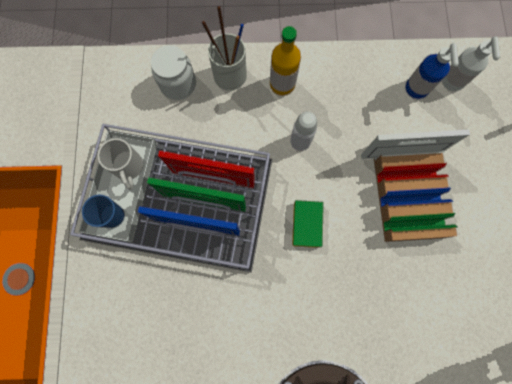

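The stand is to the robot's right (top view, around px 380–465, 135–240). The drainer is on the left, with red far, green in the middle and blue near. I'll zoom in for measurements.

```bash
python3 - <<'E'
import cv2
t=cv2.imread("pics/top0.png"); s=cv2.imread("pics/scene0.png")
cv2.imwrite("pics/t_stand.png",cv2.resize(t[120:250,355:475],None,fx=4.5,fy=4.5,interpolation=cv2.INTER_CUBIC))
cv2.imwrite("pics/t_dr.png",cv2.resize(t[120:275,75:280],None,fx=3.8,fy=3.8,interpolation=cv2.INTER_CUBIC))
cv2.imwrite("pics/s_stand.png",cv2.resize(s[85:185,110:230],None,fx=6,fy=6,interpolation=cv2.INTER_CUBIC))
E
```

```text
(no output)
```

View pics/t_stand.png

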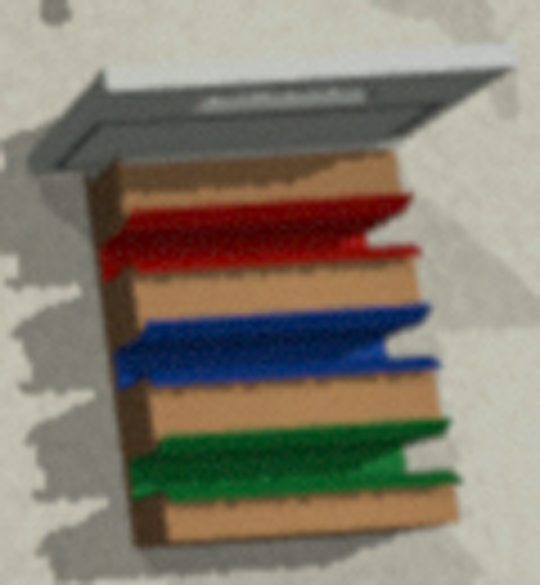

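View pics/t_dr.png

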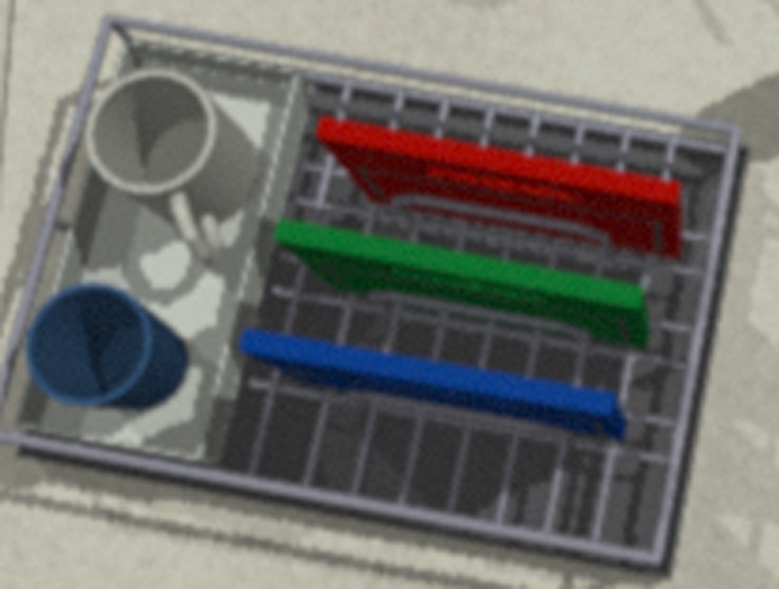

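View pics/s_stand.png

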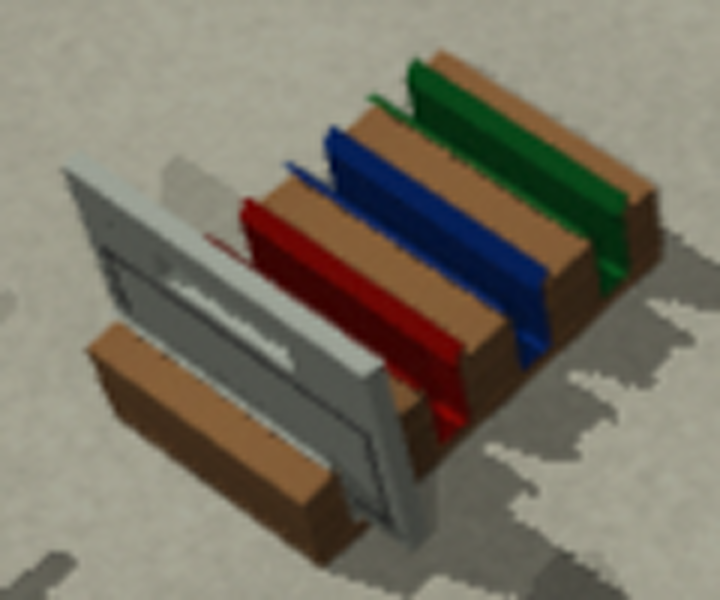

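```bash
cat > h.py <<'E'
import numpy as np, cv2
from scipy.optimize import least_squares, minimize
from scipy.spatial.transform import Rotation as R
from cell import arm
CP={n:arm.camera_params(n) for n in("scene","top")}
def proj(P,n):
    c=CP[n] if isinstance(n,str) else n
    return cv2.projectPoints(np.asarray(P,float).reshape(-1,3),c["rvec"],c["tvec"],c["camera_matrix"],None)[0].reshape(-1,2)
def frame(x,y,yaw,P,z=0,lean=0):
    return np.asarray(P,float)@(R.from_euler('z',yaw)*R.from_euler('y',lean)).as_matrix().T+[x,y,z]
BOX=np.array([[a,b,c] for a in(-.006,.006) for b in(-.1,.1) for c in(0,.14)])
def mask(img,col,roi):
    b,g,r=[img[...,i].astype(int) for i in range(3)]
    m={'red':(r>1.8*g)&(r>1.8*b)&(r>50),'green':(g>1.6*r)&(g>1.4*b)&(g>35),'blue':(b>1.5*r)&(b>1.25*g)&(b>50)}[col]
    o=np.zeros(m.shape,np.uint8); x0,y0,x1,y1=roi; o[y0:y1,x0:x1]=m[y0:y1,x0:x1]
    n,l,st,_=cv2.connectedComponentsWithStats(o)
    k=1+np.argmax(st[1:,4]); return ((l==k)).astype(np.uint8)
def hullmask(P,n,S=4):
    p=proj(P,n); h=cv2.convexHull(((p+.5)*S-.5).astype(np.float32))
    im=np.zeros((384*S,512*S),np.uint8); cv2.fillConvexPoly(im,np.round(h*16).astype(np.int32),1,shift=4)
    return cv2.resize(im.astype(np.float32),(512,384),interpolation=cv2.INTER_AREA)
E
python3 - <<'E'
from h import *
def up(p,f,x0,y0): return (np.array(p,float)+.5)/f-.5+[x0,y0]
T=[up(p,4.5,355,120) for p in [(457,521),(166,543)]]
TP=[(-.126,-.075,1),(-.126,.075,1)]
S=[up(p,6,110,85) for p in [(440,52),(657,188),(660,262),(90,350),(305,503),(322,565),(122,420)]]
SP=[(-.126,-.075,1),(-.126,.075,1),(-.126,.075,0),(.126,-.075,1),(.126,.075,1),(.126,.075,0),(.126,-.075,0)]
def P(L,v): return frame(v[0],v[1],v[2],np.array(L)*[1,1,v[3]])
f=lambda v:np.r_[(proj(P(TP,v),"top")-T).ravel(),(proj(P(SP,v),"scene")-S).ravel()]
r=least_squares(f,[.5,-.3,0,.058]); print(r.x,r.fun.reshape(-1,2).round(1).tolist())
X=r.x
d=cv2.imread("pics/top0.png")
for k,sx in(("white",.09),("red",.03),("blue",-.03),("green",-.09)):
    print(k,frame(X[0],X[1],X[2],[[sx,0,.014]]))
roi={'top':(130,145,265,240),'scene':(255,150,370,265)}
im={n:cv2.imread(f"pics/{n}0.png") for n in CP}
for c,sx in(("red",.55),("green",.49),("blue",.43)):
    M={n:mask(im[n],c,roi[n]) for n in CP}
    if c=="blue": print({n:int(M[n].sum()) for n in CP})
    def cost(v):
        s=0
        for n in CP:
            h=hullmask(frame(v[0],v[1],v[2],BOX,.04,v[3]),n); s+=np.abs(h-M[n]).sum()
        return s
    # init from centroid of top mask on plane z=.15
    best=None
    for y0 in(.1,.15,.2):
      for x0 in np.arange(.36,.62,.04):
        v=[x0,y0,.1,0]; cc=cost(v)
        for yaw in(-.15,.15):
            q=cost([x0,y0,yaw,0])
            if best is None or q<best[0]: best=(q,[x0,y0,yaw,0])
    v=best[1]
    for _ in range(3):
        rr=minimize(cost,v,method='Nelder-Mead',options=dict(initial_simplex=np.array([v]+[np.add(v,d) for d in np.diag([.02,.02,.08,.05])]),xatol=1e-4,fatol=.1,maxiter=300)); v=rr.x
    print(c,v.round(4),rr.fun,[int(M[n].sum()) for n in CP], 'top mid',frame(*v[:3],[[0,0,.14]],.04,v[3]).round(4))
    for n in CP:
        for q in proj(frame(*v[:3],BOX,.04,v[3]),n): cv2.circle(im[n],tuple(int(round(a)) for a in q),1,(255,255,255),-1)
LL=[[sx+e,y,z] for sx in(.09,.03,-.03,-.09) for e in(-.0085,.0085) for y in(-.075,.075) for z in (.014,.058)]
for n in CP:
    for q in proj(frame(*X[:3],LL),n): cv2.circle(im[n],tuple(int(round(a)) for a in q),0,(0,255,255),-1)
a=cv2.resize(im['top'][120:250,130:475],(345*2,260),interpolation=0)
b=cv2.resize(im['scene'][85:270,100:370],None,fx=2.5,fy=2.5,interpolation=0)
cv2.imwrite("pics/ov1.png",cv2.resize(im['top'][120:250,360:475],None,fx=5,fy=4.5,interpolation=0));cv2.imwrite("pics/ov2.png",b)
E
```

```text
[ 0.52291292 -0.24013207  0.03944791  0.05665265] [[0.0, 0.7], [0.1, 0.2], [0.3, -0.3], [-0.1, -0.3], [0.8, -0.6], [-0.6, 0.1], [-0.2, 0.7], [0.5, 1.4], [-1.3, -0.1]]
white [[ 0.6128429  -0.23658268  0.014     ]]
red [[ 0.55288958 -0.23894894  0.014     ]]
blue [[ 0.49293626 -0.2413152   0.014     ]]
green [[ 0.43298293 -0.24368146  0.014     ]]
red [ 0.5591  0.2418 -0.225  -0.0149] 837.5 [1506, 1598] top mid [[0.5571 0.2422 0.18  ]]
green [ 0.5011  0.2627 -0.2248 -0.0056] 834.625 [1509, 1340] top mid [[0.5003 0.2628 0.18  ]]
{'scene': 1427, 'top': 1181}
blue [ 0.443   0.2779 -0.2047  0.0005] 913.375 [1427, 1181] top mid [[0.4431 0.2779 0.18  ]]
```

View pics/ov1.png

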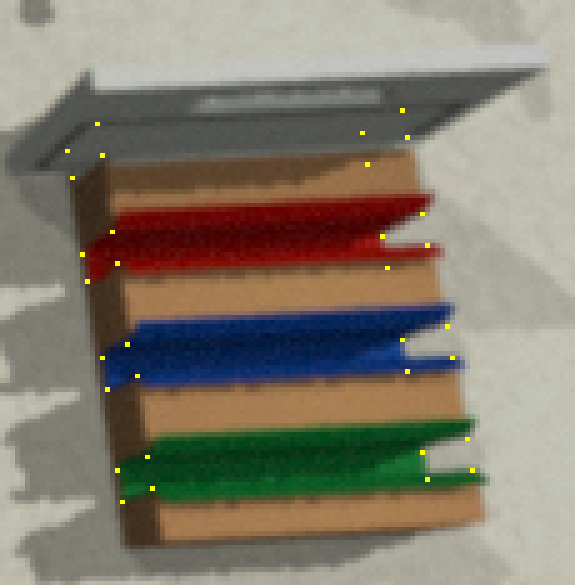

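View pics/ov2.png

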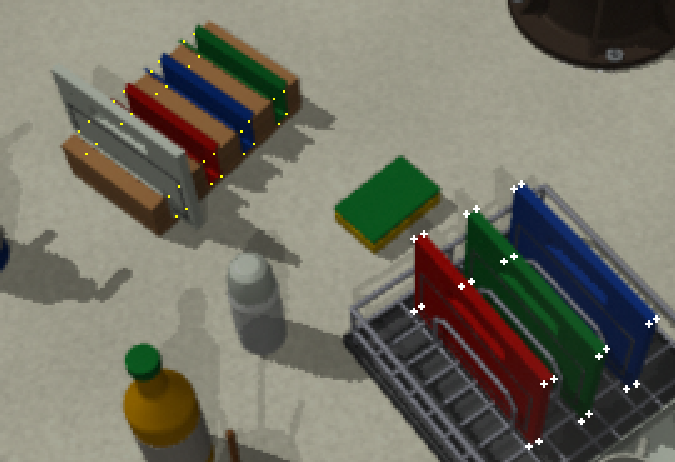

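```bash
python3 - <<'E'
from h import *
im={n:cv2.imread(f"pics/{n}0.png") for n in CP}
c=im['scene'][150:265,255:370]
m=np.zeros_like(c)
for k,col in(('red',(0,0,255)),('green',(0,255,0)),('blue',(255,0,0))):
    M=mask(im['scene'],k,(255,150,370,265))[150:265,255:370]; m[M>0]=col
t=im['top'][145:245,130:265]; m2=np.zeros_like(t)
for k,col in(('red',(0,0,255)),('green',(0,255,0)),('blue',(255,0,0))):
    M=mask(im['top'],k,(130,145,265,245))[145:245,130:265]; m2[M>0]=col
A=cv2.resize(np.hstack([c,m]),None,fx=3,fy=3,interpolation=0);B=cv2.resize(np.hstack([t,m2]),(690,256),interpolation=0)
cv2.imwrite("pics/m.png",np.vstack([A,B])[:600])
E
```

```text
(no output)
```

View pics/m.png

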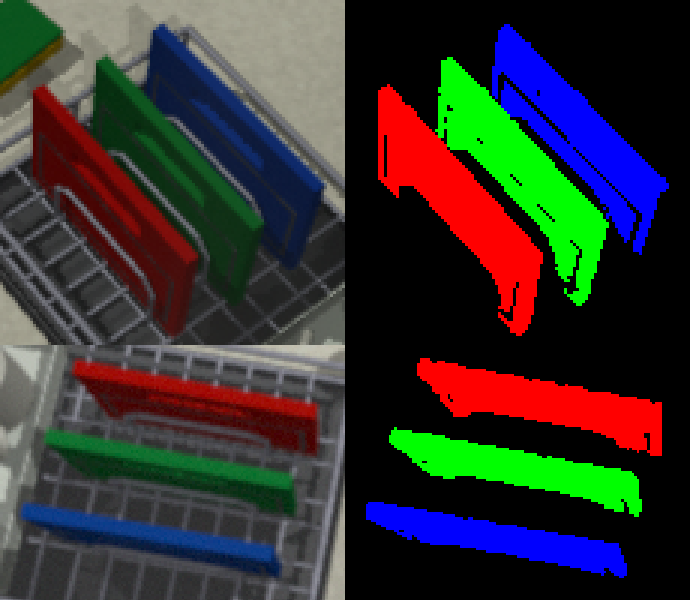

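```bash
python3 - <<'E'
from h import *
im=cv2.imread("pics/top0.png")
TOP=np.array([[a,b,.14] for a in(-.006,.006) for b in(-.1,.1)])
out=im.copy()
for c,ch,roi,v in(("red",2,(150,145,265,190),[.557,.242,-.2]),("green",1,(140,170,255,215),[.50,.262,-.2]),("blue",0,(130,200,245,240),[.443,.278,-.2])):
    m=mask(im,c,roi); val=im[...,ch][m>0]
    th,_=cv2.threshold(val.reshape(-1,1),0,255,cv2.THRESH_OTSU)
    M=(m>0)&(im[...,ch]>th)
    M=cv2.morphologyEx(M.astype(np.uint8),cv2.MORPH_OPEN,np.ones((2,2),np.uint8))
    n,l,st,_=cv2.connectedComponentsWithStats(M); M=(l==1+np.argmax(st[1:,4])).astype(np.uint8)
    M=cv2.morphologyEx(M,cv2.MORPH_CLOSE,np.ones((3,3),np.uint8))
    cost=lambda v:np.abs(hullmask(frame(*v,TOP,.04),"top",8)-M).sum()
    v=np.array(v)
    for _ in range(4):
        rr=minimize(cost,v,method='Nelder-Mead',options=dict(initial_simplex=np.array([v]+[v+d for d in np.diag([.015,.015,.05])]),xatol=1e-4,fatol=.05)); v=rr.x
    print(c,th,v.round(4),rr.fun,M.sum())
    for q in proj(frame(*v,TOP,.04),"top"): cv2.circle(out,tuple(int(round(a)) for a in q),0,(255,255,255),-1)
    P=proj(frame(*v,BOX,.04),"scene").round(0).tolist(); print(P)
cv2.imwrite("pics/ov3.png",cv2.resize(out[140:240,130:265],None,fx=5.5,fy=5.5,interpolation=0))
E
```

```text
red 113.0 [ 0.5543  0.239  -0.2147] 52.46875 571
[[268.0, 205.0], [269.0, 176.0], [315.0, 259.0], [321.0, 234.0], [265.0, 207.0], [265.0, 179.0], [312.0, 261.0], [317.0, 236.0]]
green 81.0 [ 0.4977  0.26   -0.2172] 54.59375 601
[[288.0, 196.0], [290.0, 167.0], [335.0, 249.0], [342.0, 223.0], [284.0, 198.0], [286.0, 169.0], [332.0, 251.0], [338.0, 225.0]]
blue 99.0 [ 0.4398  0.2757 -0.1988] 54.703125 632
[[305.0, 186.0], [308.0, 156.0], [354.0, 237.0], [363.0, 210.0], [301.0, 188.0], [305.0, 159.0], [350.0, 239.0], [359.0, 213.0]]
```

View pics/ov3.png

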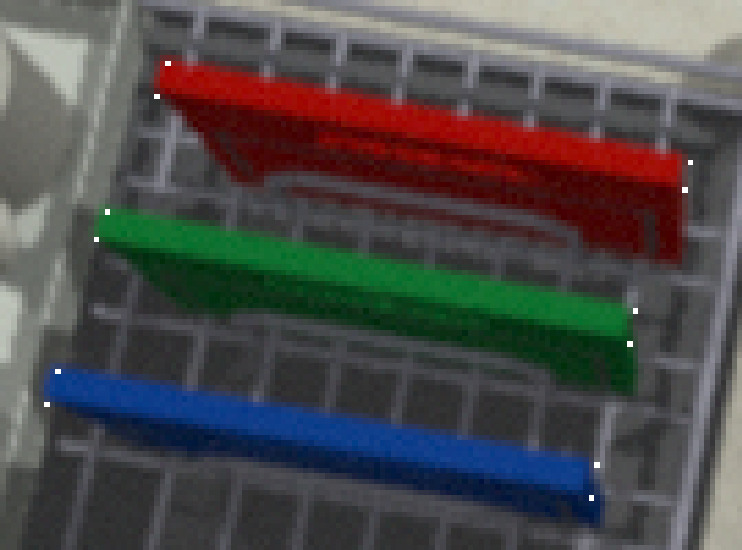

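```bash
cat >> h.py <<'E'
def down(yaw):  # tool z down, tool x horizontal at angle yaw
    x=np.array([np.cos(yaw),np.sin(yaw),0]); z=np.array([0,0,-1.]); return np.c_[x,np.cross(z,x),z]
def plan(targets):
    o=arm.observe(); p=o["position"]; Q=R.from_rotvec(o["ee_rot"]).as_matrix()
    print("t",round(o["clock"],2),"pos",p.round(4),"xyaw",round(float(np.arctan2(Q[1,0],Q[0,0])),3),"zax",Q[:,2].round(3),"w",round(o["width"],3),"F",o["force"].round(1),"q",o["joints"].round(2))
    for t,yaw in targets:
        rv=min((R.from_matrix(Q.T@down(yaw+k*np.pi)).as_rotvec() for k in(0,1)),key=np.linalg.norm)
        print("dp",(Q.T@(np.array(t)-p)).round(4).tolist(),"rot",rv.round(4).tolist())
E
python3 - <<'E'
from h import *
plan([((.554,.239,.30),-.2147)])
im=cv2.imread("pics/top0.png")
# white top face: crop px
up=lambda p:(np.array(p,float)+.5)/4.5-.5+[355,120]
W=np.array([up(p) for p in [(105,90),(512,66),(104,72),(512,46)]])
f=lambda v:(proj(frame(*v,[[-.006,.1,.14],[-.006,-.1,.14],[.006,.1,.14],[.006,-.1,.14]],.014),"top")-W).ravel()
r=least_squares(f,[.6,-.24,.04]);print("white top",r.x,r.fun.round(1))
# bottle: cap position approx top px
E
```

```text
t 0.1 pos [ 0.1838 -0.5969  0.226 ] xyaw -1.272 zax [-0.001  0.001 -1.   ] w 1.004 F [-0.6 -0.  -0.4] q [ 1.17  0.44  0.02  1.57 -0.01  1.13 -0.08]
dp [-0.69, -0.5998, -0.0731] rot [-0.0006, 0.0014, -1.0574]
white top [ 0.61262187 -0.22763656  0.0386471 ] [-0.1  0.6  0.8  0.3 -0.6 -0.6 -0.2 -0.4]
```

```bash
python3 -m pendant '[{"dp":[-0.03,-0.03,-0.05],"rotation":[0,0,-0.05],"fingers":0.1},{"dp":[-0.08,-0.07,-0.073],"rotation":[0,0,-0.12],"fingers":0.1},{"dp":[-0.12,-0.105,-0.073],"rotation":[0,0,-0.18],"fingers":0.1},{"dp":[-0.16,-0.14,-0.073],"rotation":[0,0,-0.25],"fingers":0.1},{"dp":[-0.20,-0.175,-0.073],"rotation":[0,0,-0.31],"fingers":0.1},{"dp":[-0.24,-0.21,-0.073],"rotation":[0,0,-0.37],"fingers":0.1},{"dp":[-0.28,-0.245,-0.073],"rotation":[0,0,-0.43],"fingers":0.1},{"dp":[-0.32,-0.28,-0.073],"rotation":[0,0,-0.49],"fingers":0.1},{"dp":[-0.36,-0.315,-0.073],"rotation":[0,0,-0.55],"fingers":0.1},{"dp":[-0.40,-0.35,-0.073],"rotation":[0,0,-0.61],"fingers":0.1},{"dp":[-0.44,-0.385,-0.073],"rotation":[0,0,-0.67],"fingers":0.1},{"dp":[-0.48,-0.42,-0.073],"rotation":[0,0,-0.74],"fingers":0.1},{"dp":[-0.52,-0.455,-0.073],"rotation":[0,0,-0.80],"fingers":0.1},{"dp":[-0.56,-0.49,-0.073],"rotation":[0,0,-0.86],"fingers":0.1},{"dp":[-0.60,-0.525,-0.073],"rotation":[0,0,-0.92],"fingers":0.1},{"dp":[-0.64,-0.56,-0.073],"rotation":[0,0,-0.98],"fingers":0.1},{"dp":[-0.67,-0.585,-0.073],"rotation":[0,0,-1.03],"fingers":0.1},{"dp":[-0.69,-0.60,-0.073],"rotation":[0,0,-1.057],"fingers":0.1},{"dp":[-0.69,-0.60,-0.073],"rotation":[0,0,-1.057],"fingers":0.1},{"dp":[-0.69,-0.60,-0.073],"rotation":[0,0,-1.057],"fingers":0.1}]' 25; python3 - <<'E'
from h import *
plan([((.554,.239,.149),-.2147)])
c=arm.camera_params("wrist"); im=arm.get_image("wrist"); cv2.imwrite("pics/w1.png",im)
np.save("w1.npy",c,allow_pickle=True)
for n,P in(("red",(.5543,.239,-.2147)),("green",(.4977,.26,-.2172)),("blue",(.4398,.2757,-.1988))):
    TOP=[[a,b,.14] for a in(-.006,.006) for b in(-.1,.1)]
    q=proj(frame(*P,TOP,.04),c); print(n,q.round(0).tolist())
    for a in q: cv2.circle(im,tuple(int(round(z)) for z in a),3,(0,255,255),1) if abs(a).max()<2000 else 0
cv2.imwrite("pics/w1o.png",im)
E
```

```text
clock: 2.6
position: [0.5541, 0.2382, 0.2995]
ee_rot: [-3.123, 0.338, 0.002]
force: [1.0, -0.4, 0.1]
width: 0.453
t 2.6 pos [0.5541 0.2382 0.2995] xyaw -0.216 zax [-0.001  0.    -1.   ] w 0.453 F [ 1.  -0.4  0.1] q [-0.03  0.44 -0.69  1.48  0.28  1.33 -0.96]
dp [-0.0, -0.0008, 0.1505] rot [-0.0001, 0.0013, -0.0012]
red [[252.0, 275.0], [250.0, 81.0], [263.0, 275.0], [264.0, 81.0]]
green [[197.0, 268.0], [184.0, 71.0], [208.0, 268.0], [198.0, 71.0]]
blue [[144.0, 266.0], [115.0, 68.0], [155.0, 266.0], [128.0, 68.0]]
```

View pics/w1o.png

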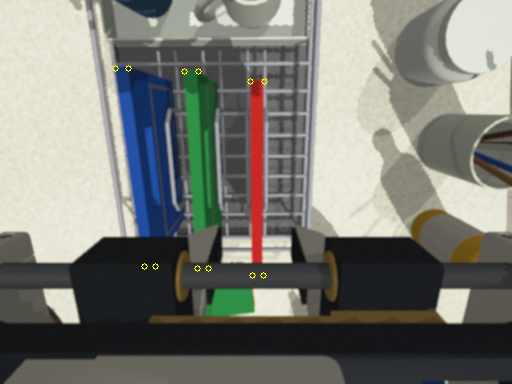

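The wrist view confirms the estimates: the marked corners lie on the board top edges, with red at about (257,81) running straight below the tool. Next I descend and grip.

```bash
python3 -m pendant '[{"dp":[0,0,0.03],"rotation":[0,0,0],"fingers":0.1},{"dp":[0,0,0.06],"rotation":[0,0,0],"fingers":0.1},{"dp":[0,0,0.09],"rotation":[0,0,0],"fingers":0.1},{"dp":[0,0,0.115],"rotation":[0,0,0],"fingers":0.1},{"dp":[0,0,0.135],"rotation":[0,0,0],"fingers":0.1},{"dp":[0,0,0.15],"rotation":[0,0,0],"fingers":0.1},{"dp":[0,0,0.15],"rotation":[0,0,0],"fingers":0.1},{"dp":[0,0,0.15],"rotation":[0,0,0],"fingers":0.4},{"dp":[0,0,0.15],"rotation":[0,0,0],"fingers":1},{"dp":[0,0,0.15],"rotation":[0,0,0],"fingers":1},{"dp":[0,0,0.15],"rotation":[0,0,0],"fingers":1},{"dp":[0,0,0.15],"rotation":[0,0,0],"fingers":1},{"dp":[0,0,0.15],"rotation":[0,0,0],"fingers":1}]' 25; python3 - <<'E'
from h import *
plan([((.554,.239,.32),-.2147)])
E
```

```text
clock: 4.28
position: [0.5542, 0.238, 0.1501]
ee_rot: [-3.123, 0.339, 0.0]
force: [-0.5, 0.2, 5.5]
width: 0.127
t 4.28 pos [0.5542 0.238  0.1501] xyaw -0.216 zax [-0.     0.001 -1.   ] w 0.127 F [-0.5  0.2  5.5] q [-0.06  0.56 -0.65  1.68  0.38  1.03 -1.04]
dp [-0.0005, -0.001, -0.1699] rot [-0.0005, 0.0004, -0.0018]
```

```bash
python3 -m pendant '[{"dp":[0,0,-0.005],"rotation":[0,0,0],"fingers":1},{"dp":[0,0,-0.02],"rotation":[0,0,0],"fingers":1},{"dp":[0,0,-0.04],"rotation":[0,0,0],"fingers":1},{"dp":[0,0,-0.06],"rotation":[0,0,0],"fingers":1},{"dp":[0,0,-0.085],"rotation":[0,0,0],"fingers":1},{"dp":[0,0,-0.11],"rotation":[0,0,0],"fingers":1},{"dp":[0,0,-0.135],"rotation":[0,0,0],"fingers":1},{"dp":[0,0,-0.155],"rotation":[0,0,0],"fingers":1},{"dp":[0,0,-0.168],"rotation":[0,0,0],"fingers":1},{"dp":[0,0,-0.17],"rotation":[0,0,0],"fingers":1},{"dp":[0,0,-0.17],"rotation":[0,0,0],"fingers":1}]'; python3 - <<'E'
from h import *
plan([((.5529,-.239,.32),.039),((.5529,-.239,.21),.039)])
cv2.imwrite("pics/w2.png",arm.get_image("wrist"));cv2.imwrite("pics/s2.png",arm.get_image("scene"))
E
```

```text
clock: 5.65
position: [0.5541, 0.2377, 0.3195]
ee_rot: [3.123, -0.339, -0.002]
force: [-0.2, 0.1, -3.6]
width: 0.129
t 5.65 pos [0.5541 0.2377 0.3195] xyaw -0.216 zax [-0.001  0.    -1.   ] w 0.129 F [-0.2  0.1 -3.6] q [-0.03  0.43 -0.69  1.44  0.27  1.37 -0.95]
dp [0.1013, 0.4658, -0.0005] rot [0.0, 0.001, -0.2555]
dp [0.1014, 0.4658, 0.1095] rot [0.0, 0.001, -0.2555]
```

View pics/s2.png

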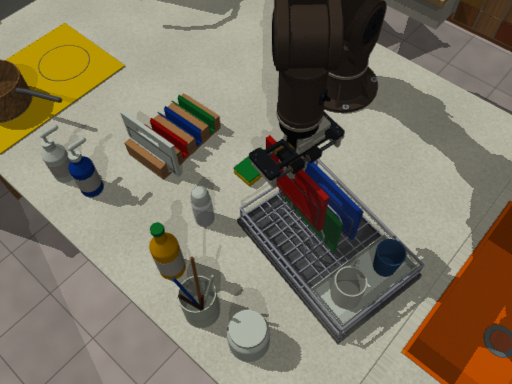

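View pics/w2.png

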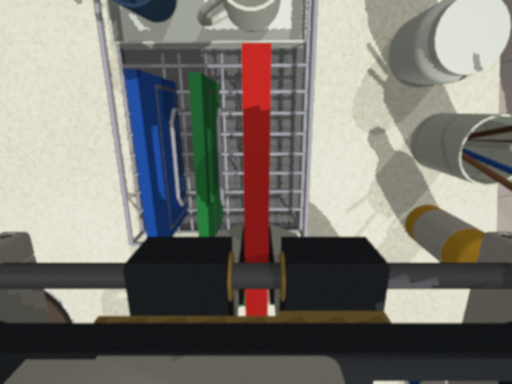

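The red board hangs level, clear of the drainer: its top edge runs from (257,43) to (257,315) in the wrist view. Next I carry it over the stand.

```bash
python3 -m pendant '[{"dp":[0.002,0.01,0],"rotation":[0,0,-0.005],"fingers":1},{"dp":[0.006,0.028,0],"rotation":[0,0,-0.015],"fingers":1},{"dp":[0.012,0.055,0],"rotation":[0,0,-0.03],"fingers":1},{"dp":[0.018,0.085,0],"rotation":[0,0,-0.046],"fingers":1},{"dp":[0.025,0.115,0],"rotation":[0,0,-0.063],"fingers":1},{"dp":[0.032,0.147,0],"rotation":[0,0,-0.08],"fingers":1},{"dp":[0.039,0.179,0],"rotation":[0,0,-0.098],"fingers":1},{"dp":[0.046,0.211,0],"rotation":[0,0,-0.116],"fingers":1},{"dp":[0.053,0.243,0],"rotation":[0,0,-0.133],"fingers":1},{"dp":[0.06,0.275,0],"rotation":[0,0,-0.151],"fingers":1},{"dp":[0.067,0.307,0],"rotation":[0,0,-0.168],"fingers":1},{"dp":[0.074,0.339,0],"rotation":[0,0,-0.186],"fingers":1},{"dp":[0.08,0.37,0],"rotation":[0,0,-0.203],"fingers":1},{"dp":[0.087,0.4,0],"rotation":[0,0,-0.22],"fingers":1},{"dp":[0.093,0.427,0],"rotation":[0,0,-0.234],"fingers":1},{"dp":[0.098,0.45,0],"rotation":[0,0,-0.247],"fingers":1},{"dp":[0.101,0.463,0],"rotation":[0,0,-0.254],"fingers":1},{"dp":[0.1013,0.4658,0],"rotation":[0,0,-0.2555],"fingers":1},{"dp":[0.1013,0.4658,0],"rotation":[0,0,-0.2555],"fingers":1},{"dp":[0.1013,0.4658,0],"rotation":[0,0,-0.2555],"fingers":1}]'; python3 - <<'E'
from h import *
plan([((.5529,-.239,.21),.039),((.5529,-.239,.124),.039)])
c=arm.camera_params("wrist"); im=arm.get_image("wrist"); cv2.imwrite("pics/w3.png",im)
X=(.5229,-.2401,.0394)
L=[[sx+e,y,.058] for sx in(.03,-.03,-.09) for e in(-.0085,.0085) for y in(-.075,.075)]+[[s*.126,.075,.058] for s in(-1,1)]
q=proj(frame(*X,L),c); print(q.round().tolist())
for a in q: cv2.circle(im,tuple(int(round(z)) for z in a),2,(0,255,255),1)
q=proj([[.5529+a,-.239+.1,.3195+.0188-.128] for a in(-.006,.006)],c); print(q)
cv2.imwrite("pics/w3o.png",im); cv2.imwrite("pics/t3.png",arm.get_image("top"))
E
```

```text
clock: 8.25
position: [0.5531, -0.2378, 0.3194]
ee_rot: [-3.141, -0.064, 0.002]
force: [-0.2, -0.9, -2.5]
width: 0.131
t 8.25 pos [ 0.5531 -0.2378  0.3194] xyaw 0.041 zax [-0.001  0.    -1.   ] w 0.131 F [-0.2 -0.9 -2.5] q [ 0.74  0.41 -0.62  1.45  0.24  1.36  0.15]
dp [-0.0001, 0.0012, 0.1094] rot [-0.0002, 0.0013, 0.0017]
dp [0.0, 0.0012, 0.1954] rot [-0.0002, 0.0013, 0.0017]
[[251.0, 212.0], [251.0, 111.0], [262.0, 212.0], [263.0, 111.0], [213.0, 211.0], [208.0, 111.0], [224.0, 212.0], [220.0, 111.0], [174.0, 211.0], [166.0, 111.0], [185.0, 211.0], [178.0, 111.0], [146.0, 111.0], [325.0, 111.0]]
[[254.60384289  82.72933684]
 [268.30713649  83.31548453]]
```

View pics/w3o.png

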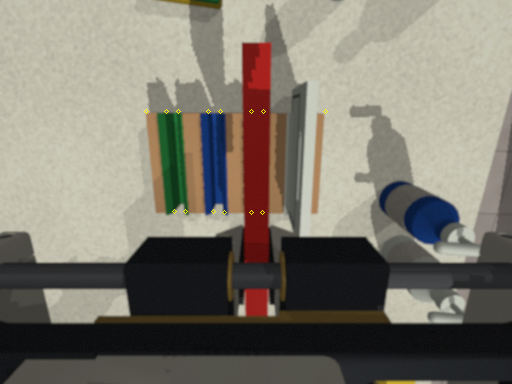

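View pics/t3.png

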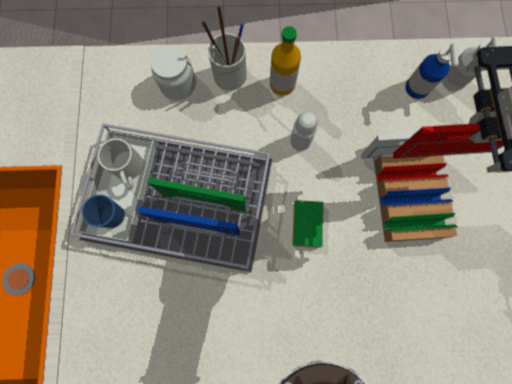

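```bash
python3 - <<'E'
import cv2
i=cv2.imread("pics/w3.png")
cv2.imwrite("pics/w3z.png",cv2.resize(i[95:235,135:335],None,fx=4,fy=4,interpolation=cv2.INTER_CUBIC))
E
```

```text
(no output)
```

View pics/w3z.png

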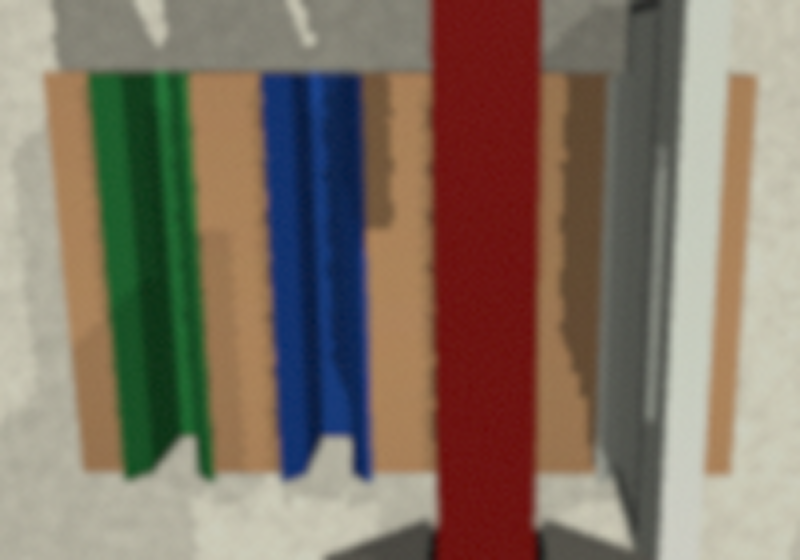

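```bash
python3 - <<'E'
from h import *
c=arm.camera_params("wrist")
up=lambda p:(np.array(p,float)+.5)/4-.5+[135,95]
W=np.array([up(p) for p in[(45,73),(757,74),(83,470),(730,470)]])
L=np.array([[-.126,.075,1],[.126,.075,1],[-.126,-.075,1],[.126,-.075,1]])
f=lambda v:(proj(frame(*v[:3],L*[1,1,v[3]]),c)-W).ravel()
r=least_squares(f,[.52,-.24,.04,.058]);print(r.x,r.fun.round(1))
f2=lambda v:f(np.r_[v,.058]); r=least_squares(f2,[.52,-.24,.04]);print(r.x,r.fun.round(1))
print(frame(*r.x,[[.03,0,.014],[-.03,0,.014],[-.09,0,.014]]))
# held board top edges in the wrist image: top left/right at row 43..
im=cv2.imread("pics/w3.png"); m=mask(im,'red',(200,30,320,240))
for row in(60,100,150,200): 
    x=np.where(m[row])[0]; print(row,x.min(),x.max())
q=proj([[.5531+a*np.cos(.041)-b*np.sin(.041),-.2378+b*np.cos(.041)+a*np.sin(.041),.3194+.0188+.012] for a in(-.006,.006) for b in (0.02,.1)],c);print(q.round(1).tolist())
E
```

```text
[ 0.52133667 -0.24253309  0.03777277  0.05652584] [-0.2 -0.3 -0.2 -0.2  0.6  0.1 -0.1  0.5]
[ 0.5214374  -0.24233849  0.03780852] [-0.5 -0.4  0.1 -0.3  0.3  0.3  0.2  0.7]
[[ 0.55141596 -0.24120451  0.014     ]
 [ 0.49145884 -0.24347248  0.014     ]
 [ 0.43150172 -0.24574045  0.014     ]]
60 243 270
100 243 269
150 243 269
200 244 268
[[244.9, 230.7], [242.5, 48.7], [269.7, 230.7], [272.1, 48.6]]
```

```bash
python3 -m pendant '[{"dp":[-0.0012,0.0045,0.01],"rotation":[0,0,0.003],"fingers":1},{"dp":[-0.0012,0.0045,0.03],"rotation":[0,0,0.003],"fingers":1},{"dp":[-0.0012,0.0045,0.055],"rotation":[0,0,0.003],"fingers":1},{"dp":[-0.0012,0.0045,0.08],"rotation":[0,0,0.003],"fingers":1},{"dp":[-0.0012,0.0045,0.1],"rotation":[0,0,0.003],"fingers":1},{"dp":[-0.0012,0.0045,0.115],"rotation":[0,0,0.003],"fingers":1},{"dp":[-0.0012,0.0045,0.125],"rotation":[0,0,0.003],"fingers":1},{"dp":[-0.0012,0.0045,0.132],"rotation":[0,0,0.003],"fingers":1},{"dp":[-0.0012,0.0045,0.14],"rotation":[0,0,0.003],"fingers":1},{"dp":[-0.0012,0.0045,0.147],"rotation":[0,0,0.003],"fingers":1},{"dp":[-0.0012,0.0045,0.154],"rotation":[0,0,0.003],"fingers":1},{"dp":[-0.0012,0.0045,0.16],"rotation":[0,0,0.003],"fingers":1},{"dp":[-0.0012,0.0045,0.16],"rotation":[0,0,0.003],"fingers":1}]'; python3 - <<'E'
from h import *
plan([((.552,-.2425,.124),.038)])
cv2.imwrite("pics/t4.png",cv2.resize(arm.get_image("top")[110:250,350:490],None,fx=4,fy=4))
c=arm.camera_params("wrist"); cv2.imwrite("pics/w4.png",arm.get_image("wrist"))
E
```

```text
clock: 9.98
position: [0.5515, -0.2426, 0.1589]
ee_rot: [-3.141, -0.059, 0.003]
force: [-0.1, 0.4, -3.4]
width: 0.13
t 9.97 pos [ 0.5515 -0.2426  0.1589] xyaw 0.037 zax [-0.002  0.    -1.   ] w 0.13 F [-0.1  0.4 -3.4] q [ 0.72  0.53 -0.58  1.67  0.33  1.04  0.07]
dp [0.0006, -0.0001, 0.0349] rot [-0.0003, 0.0021, -0.0006]
```

View pics/w4.png

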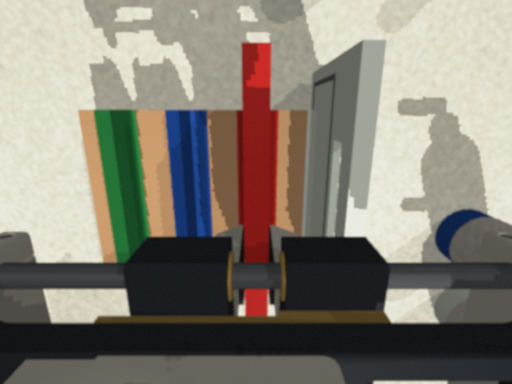

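View pics/t4.png

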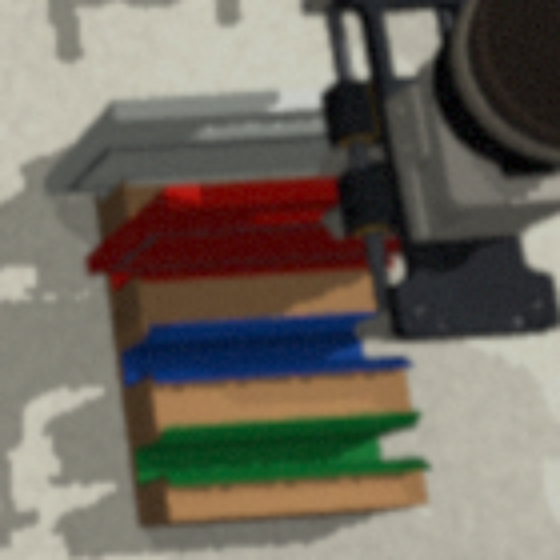

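The red board has entered the flared lips, centred (lips at about 239–278, board 243–270), with no contact force. I'll lower it the last 35 mm slowly and check the force before releasing.

```bash
python3 -m pendant '[{"dp":[0.0007,0,0.006],"rotation":[0,0,0],"fingers":1},{"dp":[0.0007,0,0.012],"rotation":[0,0,0],"fingers":1},{"dp":[0.0007,0,0.018],"rotation":[0,0,0],"fingers":1},{"dp":[0.0007,0,0.023],"rotation":[0,0,0],"fingers":1},{"dp":[0.0007,0,0.028],"rotation":[0,0,0],"fingers":1},{"dp":[0.0007,0,0.032],"rotation":[0,0,0],"fingers":1},{"dp":[0.0007,0,0.0345],"rotation":[0,0,0],"fingers":1},{"dp":[0.0007,0,0.0355],"rotation":[0,0,0],"fingers":1},{"dp":[0.0007,0,0.0355],"rotation":[0,0,0],"fingers":1}]'; python3 - <<'E'
from h import *
plan([((.552,-.2425,.124),.038)])
E
```

```text
clock: 11.2
position: [0.5528, -0.2427, 0.1243]
ee_rot: [3.141, 0.059, -0.001]
force: [-0.1, 0.9, -1.9]
width: 0.13
t 11.2 pos [ 0.5528 -0.2427  0.1243] xyaw 0.037 zax [-0.001 -0.    -1.   ] w 0.13 F [-0.1  0.9 -1.9] q [ 0.71  0.57 -0.57  1.71  0.36  0.97  0.05]
dp [-0.0008, -0.0002, 0.0003] rot [0.0002, 0.0007, -0.0006]
```

```bash
python3 -m pendant '[{"dp":[-0.0004,0,0.0015],"rotation":[0,0,0],"fingers":1},{"dp":[-0.0004,0,0.002],"rotation":[0,0,0],"fingers":1},{"dp":[-0.0004,0,0.002],"rotation":[0,0,0],"fingers":1}]'; python3 - <<'E'
from h import *
plan([])
E
```

```text
clock: 11.58
position: [0.5533, -0.2427, 0.1242]
ee_rot: [3.14, 0.059, 0.002]
force: [-3.9, 1.3, 11.9]
width: 0.13
t 11.57 pos [ 0.5533 -0.2427  0.1242] xyaw 0.037 zax [ 0.002 -0.001 -1.   ] w 0.13 F [-3.9  1.3 11.9] q [ 0.71  0.57 -0.57  1.71  0.36  0.97  0.05]
```

The force rose to 12 N at z = 0.1242, the expected seated height, so it is on the floor. I'll release with a small opening and rise.

```bash
python3 -m pendant '[{"dp":[0,0,0],"rotation":[0,0,0],"fingers":0.65},{"dp":[0,0,0],"rotation":[0,0,0],"fingers":0.5},{"dp":[0,0,0],"rotation":[0,0,0],"fingers":0.4},{"dp":[0,0,0],"rotation":[0,0,0],"fingers":0.4},{"dp":[0,0,-0.01],"rotation":[0,0,0],"fingers":0.4},{"dp":[0,0,-0.03],"rotation":[0,0,0],"fingers":0.4},{"dp":[0,0,-0.06],"rotation":[0,0,0],"fingers":0.4},{"dp":[0,0,-0.10],"rotation":[0,0,0],"fingers":0.2},{"dp":[0,0,-0.14],"rotation":[0,0,0],"fingers":0.1},{"dp":[0,0,-0.17],"rotation":[0,0,0],"fingers":0.1},{"dp":[0,0,-0.175],"rotation":[0,0,0],"fingers":0.1}]'; python3 - <<'E'
from h import *
plan([((.4398,.2757,.30),-.1988),((.4398,.2757,.15),-.1988)])
cv2.imwrite("pics/t5.png",cv2.resize(arm.get_image("top")[110:250,350:490],None,fx=4,fy=4))
cv2.imwrite("pics/w5.png",arm.get_image("wrist"))
E
```

```text
clock: 12.95
position: [0.5542, -0.2424, 0.3022]
ee_rot: [3.138, 0.059, 0.009]
force: [0.2, 0.5, -0.9]
width: 0.449
t 12.95 pos [ 0.5542 -0.2424  0.3022] xyaw 0.038 zax [ 0.006 -0.003 -1.   ] w 0.449 F [ 0.2  0.5 -0.9] q [ 0.74  0.42 -0.62  1.48  0.25  1.32  0.14]
dp [-0.0948, -0.522, 0.0001] rot [0.0023, -0.006, 0.2364]
dp [-0.0957, -0.5225, 0.1501] rot [0.0023, -0.006, 0.2364]
```

View pics/w5.png

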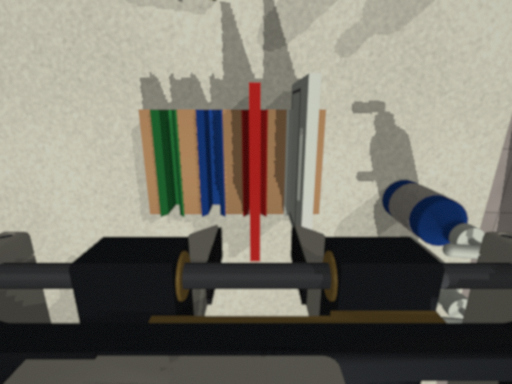

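View pics/t5.png

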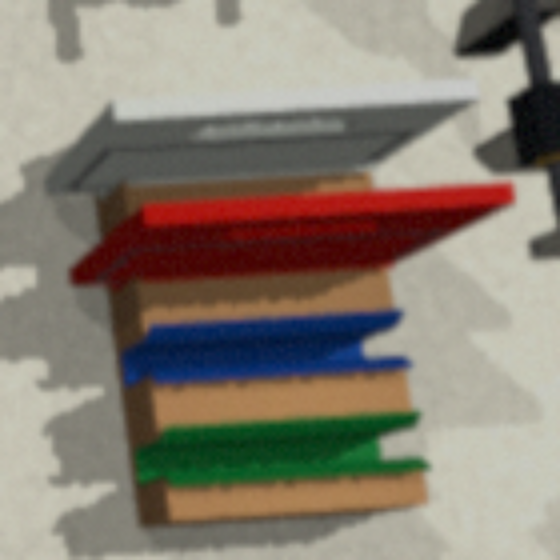

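The red board stands upright in its slot, and the white board is unmoved. I'll do a quick numeric check from that image.

```bash
cat >> h.py <<'E'
TOPF=np.array([[a,b,.14] for a in(-.006,.006) for b in(-.1,.1)])
def fit_top(im,c,roi,v,z):
    ch={'red':2,'green':1,'blue':0}[c]
    m=mask(im,c,roi); th,_=cv2.threshold(im[...,ch][m>0].reshape(-1,1),0,255,cv2.THRESH_OTSU)
    M=((m>0)&(im[...,ch]>th)).astype(np.uint8)
    M=cv2.morphologyEx(M,cv2.MORPH_OPEN,np.ones((2,2),np.uint8))
    n,l,st,_=cv2.connectedComponentsWithStats(M); M=(l==1+np.argmax(st[1:,4])).astype(np.uint8)
    M=cv2.morphologyEx(M,cv2.MORPH_CLOSE,np.ones((3,3),np.uint8))
    cost=lambda v:np.abs(hullmask(frame(*v,TOPF,z),"top",8)-M).sum()
    v=np.array(v)
    for _ in range(4):
        rr=minimize(cost,v,method='Nelder-Mead',options=dict(initial_simplex=np.array([v]+[v+d for d in np.diag([.015,.015,.05])]),xatol=1e-4,fatol=.05)); v=rr.x
    return v,rr.fun,M.sum()
E
python3 - <<'E'
from h import *
im=arm.get_image("top"); 
v,f,n=fit_top(im,'red',(360,135,485,195),[.552,-.2425,.038],.014); print(v.round(4),f,n)
d=R.from_euler('z',-.038).as_matrix()@[v[0]-.5514-.0007,v[1]+.2405,0]; print("in slot frame",d.round(4))
E
```

```text
[ 0.5522 -0.2403  0.0295] 58.265625 522
in slot frame [0.0001 0.0002 0.    ]
```

```bash
python3 -m pendant '[{"dp":[-0.003,-0.015,0],"rotation":[0,0,0.007],"fingers":0.1},{"dp":[-0.009,-0.05,0],"rotation":[0,0,0.022],"fingers":0.1},{"dp":[-0.017,-0.095,0],"rotation":[0,0,0.043],"fingers":0.1},{"dp":[-0.026,-0.14,0],"rotation":[0,0,0.063],"fingers":0.1},{"dp":[-0.034,-0.185,0],"rotation":[0,0,0.084],"fingers":0.1},{"dp":[-0.042,-0.23,0],"rotation":[0,0,0.104],"fingers":0.1},{"dp":[-0.05,-0.275,0],"rotation":[0,0,0.125],"fingers":0.1},{"dp":[-0.059,-0.32,0],"rotation":[0,0,0.145],"fingers":0.1},{"dp":[-0.067,-0.365,0],"rotation":[0,0,0.165],"fingers":0.1},{"dp":[-0.075,-0.41,0],"rotation":[0,0,0.186],"fingers":0.1},{"dp":[-0.083,-0.455,0],"rotation":[0,0,0.206],"fingers":0.1},{"dp":[-0.09,-0.492,0],"rotation":[0,0,0.223],"fingers":0.1},{"dp":[-0.094,-0.515,0],"rotation":[0.002,-0.006,0.233],"fingers":0.1},{"dp":[-0.095,-0.522,0],"rotation":[0.002,-0.006,0.236],"fingers":0.1},{"dp":[-0.095,-0.522,0],"rotation":[0.002,-0.006,0.236],"fingers":0.1},{"dp":[-0.095,-0.522,0],"rotation":[0.002,-0.006,0.236],"fingers":0.1}]'; python3 - <<'E'
from h import *
plan([((.4398,.2757,.15),-.1988)])
c=arm.camera_params("wrist"); im=arm.get_image("wrist")
for n,P in(("green",(.4977,.26,-.2172)),("blue",(.4398,.2757,-.1988))):
    q=proj(frame(*P,TOPF,.04),c); print(n,q.round(0).tolist())
    for a in q: cv2.circle(im,tuple(int(round(z)) for z in a),3,(0,255,255),1)
cv2.imwrite("pics/w6o.png",im)
E
```

```text
clock: 15.1
position: [0.4385, 0.2744, 0.2978]
ee_rot: [3.126, -0.313, -0.008]
force: [0.3, -0.7, -0.4]
width: 0.45
t 15.1 pos [0.4385 0.2744 0.2978] xyaw -0.2 zax [-0.005  0.    -1.   ] w 0.45 F [ 0.3 -0.7 -0.4] q [-0.03  0.31 -0.81  1.67  0.23  1.26 -1.09]
dp [0.0017, -0.0016, 0.1478] rot [0.0006, 0.005, -0.0011]
green [[306.0, 278.0], [320.0, 85.0], [317.0, 279.0], [333.0, 85.0]]
blue [[253.0, 275.0], [252.0, 80.0], [264.0, 275.0], [265.0, 80.0]]
```

View pics/w6o.png

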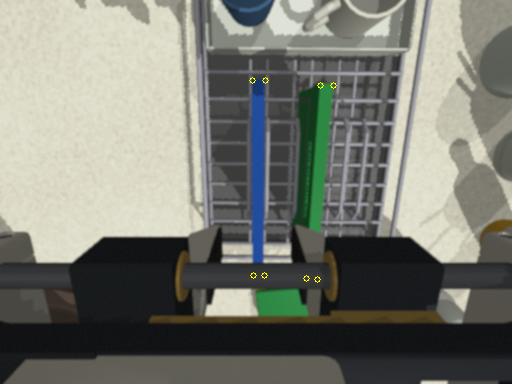

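Blue's marked corners (252–265, 80) match. Descending on blue.

```bash
python3 -m pendant '[{"dp":[0.001,-0.0015,0.03],"rotation":[0,0.005,0],"fingers":0.1},{"dp":[0.0015,-0.0015,0.06],"rotation":[0,0.005,0],"fingers":0.1},{"dp":[0.0015,-0.0015,0.09],"rotation":[0,0.005,0],"fingers":0.1},{"dp":[0.0015,-0.0015,0.115],"rotation":[0,0.005,0],"fingers":0.1},{"dp":[0.0015,-0.0015,0.135],"rotation":[0,0.005,0],"fingers":0.1},{"dp":[0.0015,-0.0015,0.148],"rotation":[0,0.005,0],"fingers":0.1},{"dp":[0.0015,-0.0015,0.148],"rotation":[0,0.005,0],"fingers":0.1},{"dp":[0.0015,-0.0015,0.148],"rotation":[0,0.005,0],"fingers":0.4},{"dp":[0.0015,-0.0015,0.148],"rotation":[0,0.005,0],"fingers":1},{"dp":[0.0015,-0.0015,0.148],"rotation":[0,0.005,0],"fingers":1},{"dp":[0.0015,-0.0015,0.148],"rotation":[0,0.005,0],"fingers":1},{"dp":[0.0015,-0.0015,0.148],"rotation":[0,0.005,0],"fingers":1},{"dp":[0.0015,-0.0015,0.148],"rotation":[0,0.005,0],"fingers":1}]' 25; python3 - <<'E'
from h import *
plan([])
E
```

```text
clock: 16.77
position: [0.4399, 0.2759, 0.1502]
ee_rot: [3.126, -0.314, 0.001]
force: [-0.5, -0.2, 3.4]
width: 0.132
t 16.77 pos [0.4399 0.2759 0.1502] xyaw -0.2 zax [ 0.001 -0.    -1.   ] w 0.132 F [-0.5 -0.2  3.4] q [-0.11  0.45 -0.75  1.88  0.37  0.95 -1.22]
```

```bash
python3 -m pendant '[{"dp":[0,0,-0.005],"rotation":[0,0,0],"fingers":1},{"dp":[0,0,-0.02],"rotation":[0,0,0],"fingers":1},{"dp":[0,0,-0.04],"rotation":[0,0,0],"fingers":1},{"dp":[0,0,-0.06],"rotation":[0,0,0],"fingers":1},{"dp":[0,0,-0.085],"rotation":[0,0,0],"fingers":1},{"dp":[0,0,-0.11],"rotation":[0,0,0],"fingers":1},{"dp":[0,0,-0.135],"rotation":[0,0,0],"fingers":1},{"dp":[0,0,-0.155],"rotation":[0,0,0],"fingers":1},{"dp":[0,0,-0.168],"rotation":[0,0,0],"fingers":1},{"dp":[0,0,-0.17],"rotation":[0,0,0],"fingers":1},{"dp":[0,0,-0.17],"rotation":[0,0,0],"fingers":1}]'; python3 - <<'E'
from h import *
plan([((.492,-.2425,.32),.038)])
cv2.imwrite("pics/w7.png",arm.get_image("wrist"))
E
```

```text
clock: 18.15
position: [0.4396, 0.2756, 0.3197]
ee_rot: [3.125, -0.314, -0.0]
force: [-0.1, -0.2, -3.4]
width: 0.129
t 18.15 pos [0.4396 0.2756 0.3197] xyaw -0.2 zax [-0.    -0.001 -1.   ] w 0.129 F [-0.1 -0.2 -3.4] q [-0.03  0.3  -0.81  1.63  0.22  1.31 -1.08]
dp [0.1544, 0.4973, 0.0] rot [0.0007, 0.0, -0.2382]
```

View pics/w7.png

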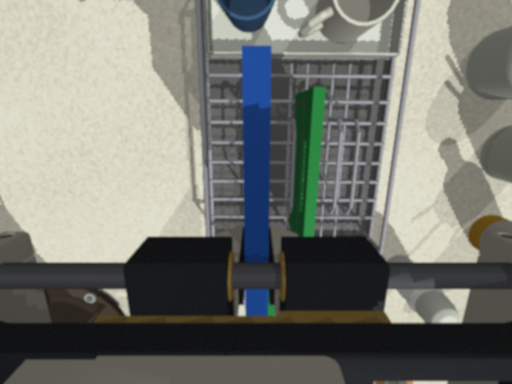

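The blue board is lifted and level (top edge 243–270 wide at row 60), and green is undisturbed. Carrying it to the stand.

```bash
python3 -m pendant '[{"dp":[0.003,0.01,0],"rotation":[0,0,-0.005],"fingers":1},{"dp":[0.009,0.029,0],"rotation":[0,0,-0.014],"fingers":1},{"dp":[0.018,0.057,0],"rotation":[0,0,-0.027],"fingers":1},{"dp":[0.028,0.089,0],"rotation":[0,0,-0.043],"fingers":1},{"dp":[0.038,0.122,0],"rotation":[0,0,-0.058],"fingers":1},{"dp":[0.048,0.156,0],"rotation":[0,0,-0.075],"fingers":1},{"dp":[0.059,0.19,0],"rotation":[0,0,-0.091],"fingers":1},{"dp":[0.07,0.225,0],"rotation":[0,0,-0.108],"fingers":1},{"dp":[0.08,0.259,0],"rotation":[0,0,-0.124],"fingers":1},{"dp":[0.091,0.293,0],"rotation":[0,0,-0.14],"fingers":1},{"dp":[0.102,0.328,0],"rotation":[0,0,-0.157],"fingers":1},{"dp":[0.112,0.362,0],"rotation":[0,0,-0.173],"fingers":1},{"dp":[0.123,0.395,0],"rotation":[0,0,-0.189],"fingers":1},{"dp":[0.133,0.427,0],"rotation":[0,0,-0.204],"fingers":1},{"dp":[0.142,0.456,0],"rotation":[0,0,-0.218],"fingers":1},{"dp":[0.149,0.48,0],"rotation":[0,0,-0.23],"fingers":1},{"dp":[0.153,0.494,0],"rotation":[0,0,-0.236],"fingers":1},{"dp":[0.1544,0.4973,0],"rotation":[0,0,-0.238],"fingers":1},{"dp":[0.1544,0.4973,0],"rotation":[0,0,-0.238],"fingers":1},{"dp":[0.1544,0.4973,0],"rotation":[0,0,-0.238],"fingers":1}]'; python3 - <<'E'
from h import *
plan([((.492,-.2425,.159),.038)])
cv2.imwrite("pics/w8.png",arm.get_image("wrist"))
E
```

```text
clock: 20.7
position: [0.4921, -0.2413, 0.32]
ee_rot: [3.14, 0.062, -0.001]
force: [-0.8, -0.6, -3.4]
width: 0.128
t 20.7 pos [ 0.4921 -0.2413  0.32  ] xyaw 0.039 zax [-0.    -0.001 -1.   ] w 0.128 F [-0.8 -0.6 -3.4] q [ 0.79  0.3  -0.57  1.58  0.17  1.31  0.24]
dp [-0.0001, 0.0011, 0.161] rot [0.0006, 0.0004, 0.0014]
```

View pics/w8.png

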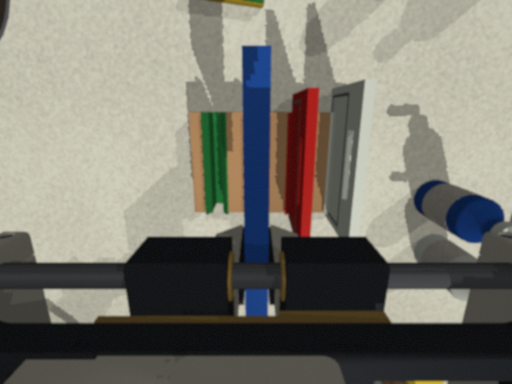

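The blue board is over its slot, hiding the slot midway between the green liner and the red board. Lowering to the lips.

```bash
python3 -m pendant '[{"dp":[0,0.001,0.01],"rotation":[0,0,0],"fingers":1},{"dp":[0,0.001,0.03],"rotation":[0,0,0],"fingers":1},{"dp":[0,0.001,0.055],"rotation":[0,0,0],"fingers":1},{"dp":[0,0.001,0.08],"rotation":[0,0,0],"fingers":1},{"dp":[0,0.001,0.1],"rotation":[0,0,0],"fingers":1},{"dp":[0,0.001,0.115],"rotation":[0,0,0],"fingers":1},{"dp":[0,0.001,0.125],"rotation":[0,0,0],"fingers":1},{"dp":[0,0.001,0.132],"rotation":[0,0,0],"fingers":1},{"dp":[0,0.001,0.14],"rotation":[0,0,0],"fingers":1},{"dp":[0,0.001,0.147],"rotation":[0,0,0],"fingers":1},{"dp":[0,0.001,0.154],"rotation":[0,0,0],"fingers":1},{"dp":[0,0.001,0.16],"rotation":[0,0,0],"fingers":1},{"dp":[0,0.001,0.16],"rotation":[0,0,0],"fingers":1}]'; python3 - <<'E'
from h import *
plan([((.492,-.2425,.124),.038)])
cv2.imwrite("pics/w9.png",arm.get_image("wrist"))
E
```

```text
clock: 22.38
position: [0.4918, -0.2425, 0.1596]
ee_rot: [3.141, 0.062, -0.002]
force: [0.2, 0.1, -4.3]
width: 0.125
t 22.38 pos [ 0.4918 -0.2425  0.1596] xyaw 0.039 zax [-0.001 -0.    -1.   ] w 0.125 F [ 0.2  0.1 -4.3] q [ 0.76  0.44 -0.54  1.81  0.27  0.97  0.14]
dp [0.0002, -0.0, 0.0356] rot [0.0004, 0.0011, 0.0013]
```

View pics/w9.png

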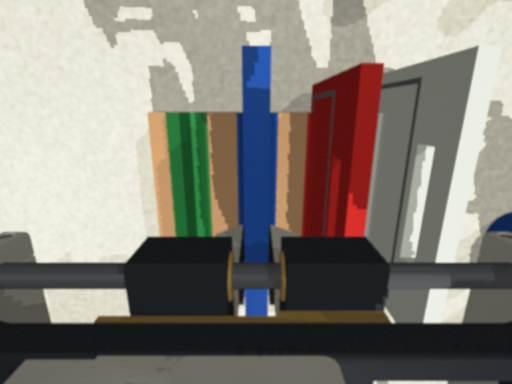

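Blue is centred between its lips (about 238–278), with no side force. Lowering slowly to the floor.

```bash
python3 -m pendant '[{"dp":[0.0002,0,0.006],"rotation":[0,0,0],"fingers":1},{"dp":[0.0002,0,0.012],"rotation":[0,0,0],"fingers":1},{"dp":[0.0002,0,0.018],"rotation":[0,0,0],"fingers":1},{"dp":[0.0002,0,0.023],"rotation":[0,0,0],"fingers":1},{"dp":[0.0002,0,0.028],"rotation":[0,0,0],"fingers":1},{"dp":[0.0002,0,0.032],"rotation":[0,0,0],"fingers":1},{"dp":[0.0002,0,0.0345],"rotation":[0,0,0],"fingers":1},{"dp":[0.0002,0,0.036],"rotation":[0,0,0],"fingers":1},{"dp":[0.0002,0,0.037],"rotation":[0,0,0],"fingers":1},{"dp":[0.0002,0,0.0375],"rotation":[0,0,0],"fingers":1},{"dp":[0.0002,0,0.0375],"rotation":[0,0,0],"fingers":1}]'; python3 - <<'E'
from h import *
plan([((.492,-.2425,.124),.038)])
E
```

```text
clock: 23.8
position: [0.4931, -0.2426, 0.1243]
ee_rot: [3.139, 0.062, 0.002]
force: [-4.3, 2.3, 14.5]
width: 0.131
t 23.8 pos [ 0.4931 -0.2426  0.1243] xyaw 0.039 zax [ 0.001 -0.002 -1.   ] w 0.131 F [-4.3  2.3 14.5] q [ 0.74  0.48 -0.52  1.85  0.3   0.89  0.11]
dp [-0.0011, -0.0001, 0.0003] rot [0.0019, -0.0013, 0.0015]
```

On the floor: 14.5 N at z = 0.1243, the same height as red. Releasing and rising.

```bash
python3 -m pendant '[{"dp":[0,0,0],"rotation":[0,0,0],"fingers":0.65},{"dp":[0,0,0],"rotation":[0,0,0],"fingers":0.5},{"dp":[0,0,0],"rotation":[0,0,0],"fingers":0.4},{"dp":[0,0,0],"rotation":[0,0,0],"fingers":0.4},{"dp":[0,0,-0.01],"rotation":[0,0,0],"fingers":0.4},{"dp":[0,0,-0.03],"rotation":[0,0,0],"fingers":0.4},{"dp":[0,0,-0.06],"rotation":[0,0,0],"fingers":0.4},{"dp":[0,0,-0.10],"rotation":[0,0,0],"fingers":0.2},{"dp":[0,0,-0.14],"rotation":[0,0,0],"fingers":0.1},{"dp":[0,0,-0.17],"rotation":[0,0,0],"fingers":0.1},{"dp":[0,0,-0.175],"rotation":[0,0,0],"fingers":0.1}]'; python3 - <<'E'
from h import *
im=arm.get_image("top")
cv2.imwrite("pics/t10.png",cv2.resize(im[110:260,100:490],None,fx=2,fy=2))
cv2.imwrite("pics/w10.png",arm.get_image("wrist"))
v,f,n=fit_top(im,'blue',(360,165,485,220),[.492,-.2425,.038],.014); print("blue",v.round(4),f,n)
v,f,n=fit_top(im,'red',(360,135,485,195),[.552,-.2425,.038],.014); print("red",v.round(4),f,n)
v,f,n=fit_top(im,'green',(140,170,255,215),[.4977,.26,-.2172],.04); print("green",v.round(4),f,n)
plan([((v[0],v[1],.30),v[2])])
E
```

```text
clock: 25.18
position: [0.494, -0.2423, 0.3021]
ee_rot: [3.137, 0.062, 0.008]
force: [1.0, 0.6, -1.0]
width: 0.451
blue [ 0.491  -0.2387  0.0384] 89.234375 468
red [ 0.552  -0.2403  0.0274] 64.734375 513
green [ 0.4976  0.2597 -0.2167] 56.078125 590
t 25.27 pos [ 0.493  -0.2422  0.2998] xyaw 0.04 zax [ 0.002 -0.002 -1.   ] w 0.451 F [ 0.  -0.5 -0.3] q [ 0.79  0.32 -0.57  1.61  0.18  1.26  0.23]
dp [0.0244, -0.5014, -0.0014] rot [0.0022, -0.0025, 0.2562]
```

View pics/t10.png

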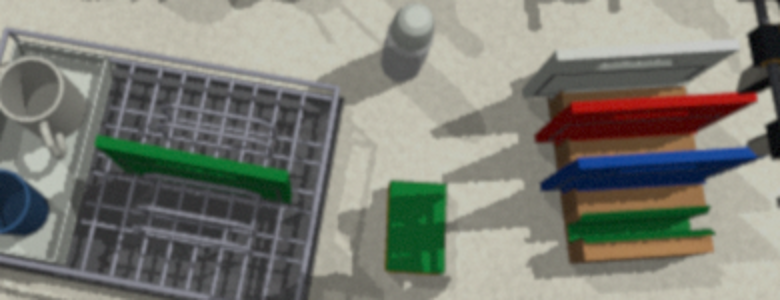

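View pics/w10.png

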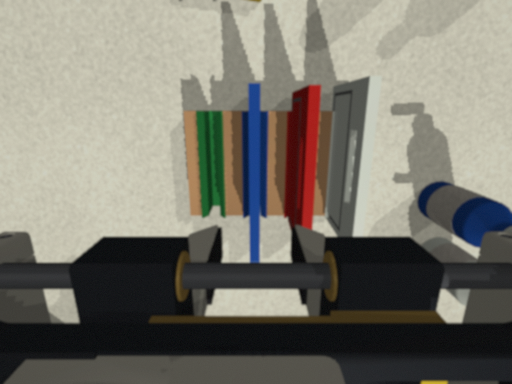

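Red and blue are both upright and centred in their slots. Green is unchanged at (0.4976, 0.2597), so I'm going to it now.

```bash
python3 -m pendant '[{"dp":[0.001,-0.015,0],"rotation":[0,0,0.008],"fingers":0.1},{"dp":[0.002,-0.05,0],"rotation":[0,0,0.025],"fingers":0.1},{"dp":[0.005,-0.095,0],"rotation":[0,0,0.048],"fingers":0.1},{"dp":[0.007,-0.14,0],"rotation":[0,0,0.07],"fingers":0.1},{"dp":[0.009,-0.185,0],"rotation":[0,0,0.094],"fingers":0.1},{"dp":[0.011,-0.23,0],"rotation":[0,0,0.117],"fingers":0.1},{"dp":[0.013,-0.275,0],"rotation":[0,0,0.14],"fingers":0.1},{"dp":[0.016,-0.32,0],"rotation":[0,0,0.163],"fingers":0.1},{"dp":[0.018,-0.365,0],"rotation":[0,0,0.186],"fingers":0.1},{"dp":[0.02,-0.41,0],"rotation":[0,0,0.209],"fingers":0.1},{"dp":[0.022,-0.45,0],"rotation":[0,0,0.23],"fingers":0.1},{"dp":[0.0235,-0.48,0],"rotation":[0,0,0.245],"fingers":0.1},{"dp":[0.0244,-0.497,0],"rotation":[0.002,-0.0025,0.254],"fingers":0.1},{"dp":[0.0244,-0.5014,-0.001],"rotation":[0.002,-0.0025,0.256],"fingers":0.1},{"dp":[0.0244,-0.5014,-0.001],"rotation":[0.002,-0.0025,0.256],"fingers":0.1},{"dp":[0.0244,-0.5014,-0.001],"rotation":[0.002,-0.0025,0.256],"fingers":0.1}]'; python3 - <<'E'
from h import *
plan([((.4976,.2597,.15),-.217)])
c=arm.camera_params("wrist"); im=arm.get_image("wrist")
q=proj(frame(.4976,.2597,-.217,TOPF,.04),c); print(q.round(0).tolist())
for a in q: cv2.circle(im,tuple(int(round(z)) for z in a),3,(0,255,255),1)
cv2.imwrite("pics/w11o.png",im)
E
```

```text
clock: 27.28
position: [0.4977, 0.2587, 0.2994]
ee_rot: [3.122, -0.341, -0.0]
force: [-0.1, -0.6, 0.0]
width: 0.453
t 27.27 pos [0.4977 0.2587 0.2994] xyaw -0.218 zax [-0.    -0.001 -1.   ] w 0.453 F [-0.1 -0.6  0. ] q [-0.04  0.37 -0.73  1.58  0.26  1.29 -1.03]
dp [-0.0003, -0.0011, 0.1494] rot [0.001, -0.0001, -0.0006]
[[251.0, 275.0], [250.0, 81.0], [262.0, 275.0], [263.0, 81.0]]
```

View pics/w11o.png

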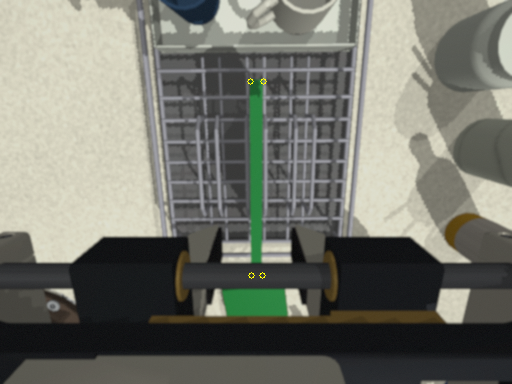

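Aligned: the markers lie on the green board's end at (250–263, 81). Descending to grip.

```bash
python3 -m pendant '[{"dp":[0,-0.001,0.03],"rotation":[0,0,0],"fingers":0.1},{"dp":[0,-0.001,0.06],"rotation":[0,0,0],"fingers":0.1},{"dp":[0,-0.001,0.09],"rotation":[0,0,0],"fingers":0.1},{"dp":[0,-0.001,0.115],"rotation":[0,0,0],"fingers":0.1},{"dp":[0,-0.001,0.135],"rotation":[0,0,0],"fingers":0.1},{"dp":[0,-0.001,0.1495],"rotation":[0,0,0],"fingers":0.1},{"dp":[0,-0.001,0.1495],"rotation":[0,0,0],"fingers":0.1},{"dp":[0,-0.001,0.1495],"rotation":[0,0,0],"fingers":0.4},{"dp":[0,-0.001,0.1495],"rotation":[0,0,0],"fingers":1},{"dp":[0,-0.001,0.1495],"rotation":[0,0,0],"fingers":1},{"dp":[0,-0.001,0.1495],"rotation":[0,0,0],"fingers":1},{"dp":[0,-0.001,0.1495],"rotation":[0,0,0],"fingers":1},{"dp":[0,-0.001,0.1495],"rotation":[0,0,0],"fingers":1}]' 25
```

```text
clock: 28.95
position: [0.4981, 0.2598, 0.1504]
ee_rot: [3.122, -0.341, 0.001]
force: [-0.5, -0.6, 4.8]
width: 0.131
```

```bash
python3 -m pendant '[{"dp":[0,0,-0.005],"rotation":[0,0,0],"fingers":1},{"dp":[0,0,-0.02],"rotation":[0,0,0],"fingers":1},{"dp":[0,0,-0.04],"rotation":[0,0,0],"fingers":1},{"dp":[0,0,-0.06],"rotation":[0,0,0],"fingers":1},{"dp":[0,0,-0.085],"rotation":[0,0,0],"fingers":1},{"dp":[0,0,-0.11],"rotation":[0,0,0],"fingers":1},{"dp":[0,0,-0.135],"rotation":[0,0,0],"fingers":1},{"dp":[0,0,-0.155],"rotation":[0,0,0],"fingers":1},{"dp":[0,0,-0.168],"rotation":[0,0,0],"fingers":1},{"dp":[0,0,-0.17],"rotation":[0,0,0],"fingers":1},{"dp":[0,0,-0.17],"rotation":[0,0,0],"fingers":1}]'; python3 - <<'E'
from h import *
plan([((.432,-.2455,.32),.038)])
cv2.imwrite("pics/w12.png",arm.get_image("wrist"))
E
```

```text
clock: 30.32
position: [0.4978, 0.2596, 0.3198]
ee_rot: [3.122, -0.341, -0.0]
force: [-0.4, -0.3, -4.3]
width: 0.13
t 30.32 pos [0.4978 0.2596 0.3198] xyaw -0.218 zax [-0.    -0.001 -1.   ] w 0.13 F [-0.4 -0.3 -4.3] q [-0.04  0.36 -0.74  1.54  0.25  1.34 -1.02]
dp [0.0449, 0.5074, 0.0004] rot [0.0011, 0.0001, -0.2557]
```

View pics/w12.png

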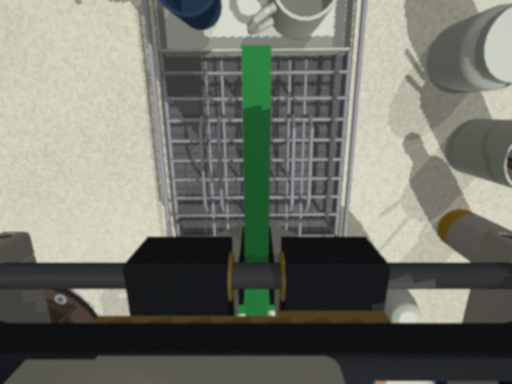

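The green board is lifted cleanly and hangs level. Carrying it to the stand.

```bash
python3 -m pendant '[{"dp":[0.001,0.01,0],"rotation":[0,0,-0.005],"fingers":1},{"dp":[0.003,0.03,0],"rotation":[0,0,-0.015],"fingers":1},{"dp":[0.005,0.058,0],"rotation":[0,0,-0.029],"fingers":1},{"dp":[0.008,0.09,0],"rotation":[0,0,-0.045],"fingers":1},{"dp":[0.011,0.124,0],"rotation":[0,0,-0.062],"fingers":1},{"dp":[0.014,0.159,0],"rotation":[0,0,-0.08],"fingers":1},{"dp":[0.017,0.194,0],"rotation":[0,0,-0.098],"fingers":1},{"dp":[0.02,0.229,0],"rotation":[0,0,-0.115],"fingers":1},{"dp":[0.023,0.264,0],"rotation":[0,0,-0.133],"fingers":1},{"dp":[0.026,0.299,0],"rotation":[0,0,-0.151],"fingers":1},{"dp":[0.03,0.334,0],"rotation":[0,0,-0.168],"fingers":1},{"dp":[0.033,0.369,0],"rotation":[0,0,-0.186],"fingers":1},{"dp":[0.036,0.403,0],"rotation":[0,0,-0.203],"fingers":1},{"dp":[0.039,0.436,0],"rotation":[0,0,-0.22],"fingers":1},{"dp":[0.041,0.465,0],"rotation":[0,0,-0.234],"fingers":1},{"dp":[0.043,0.489,0],"rotation":[0,0,-0.246],"fingers":1},{"dp":[0.0445,0.503,0],"rotation":[0,0,-0.254],"fingers":1},{"dp":[0.0449,0.5074,0],"rotation":[0,0,-0.2557],"fingers":1},{"dp":[0.0449,0.5074,0],"rotation":[0,0,-0.2557],"fingers":1},{"dp":[0.0449,0.5074,0],"rotation":[0,0,-0.2557],"fingers":1}]'; python3 - <<'E'
from h import *
plan([((.432,-.2455,.159),.038)])
cv2.imwrite("pics/w13.png",arm.get_image("wrist"))
E
```

```text
clock: 32.88
position: [0.4323, -0.2445, 0.3203]
ee_rot: [3.14, 0.062, -0.001]
force: [0.2, -0.2, -4.6]
width: 0.131
t 32.88 pos [ 0.4323 -0.2445  0.3203] xyaw 0.039 zax [-0.    -0.001 -1.   ] w 0.131 F [ 0.2 -0.2 -4.6] q [ 0.84  0.2  -0.51  1.7   0.1   1.27  0.34]
dp [-0.0002, 0.0008, 0.1613] rot [0.001, 0.0005, 0.0014]
```

View pics/w13.png

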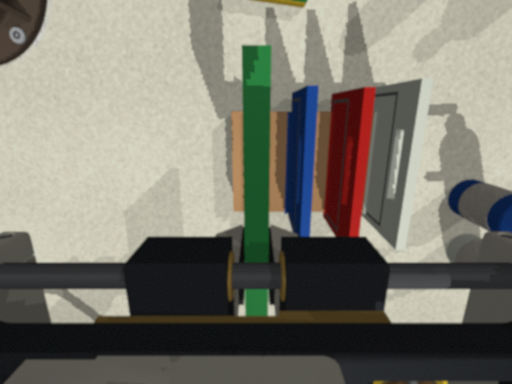

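Green is over the nearest slot, and blue, red and white stand beside it. Lowering to the lips.

```bash
python3 -m pendant '[{"dp":[0,0.001,0.01],"rotation":[0,0,0],"fingers":1},{"dp":[0,0.001,0.03],"rotation":[0,0,0],"fingers":1},{"dp":[0,0.001,0.055],"rotation":[0,0,0],"fingers":1},{"dp":[0,0.001,0.08],"rotation":[0,0,0],"fingers":1},{"dp":[0,0.001,0.1],"rotation":[0,0,0],"fingers":1},{"dp":[0,0.001,0.115],"rotation":[0,0,0],"fingers":1},{"dp":[0,0.001,0.125],"rotation":[0,0,0],"fingers":1},{"dp":[0,0.001,0.132],"rotation":[0,0,0],"fingers":1},{"dp":[0,0.001,0.14],"rotation":[0,0,0],"fingers":1},{"dp":[0,0.001,0.147],"rotation":[0,0,0],"fingers":1},{"dp":[0,0.001,0.154],"rotation":[0,0,0],"fingers":1},{"dp":[0,0.001,0.16],"rotation":[0,0,0],"fingers":1},{"dp":[0,0.001,0.16],"rotation":[0,0,0],"fingers":1}]'; python3 - <<'E'
from h import *
plan([((.432,-.2455,.124),.038)])
cv2.imwrite("pics/w14.png",arm.get_image("wrist"))
E
```

```text
clock: 34.55
position: [0.432, -0.2457, 0.1599]
ee_rot: [3.14, 0.062, -0.002]
force: [-0.4, 0.8, -3.8]
width: 0.127
t 34.55 pos [ 0.432  -0.2457  0.1599] xyaw 0.039 zax [-0.001 -0.001 -1.   ] w 0.127 F [-0.4  0.8 -3.8] q [ 0.8   0.35 -0.49  1.93  0.21  0.91  0.24]
dp [0.0001, -0.0002, 0.0359] rot [0.0007, 0.0012, 0.0015]
```

View pics/w14.png

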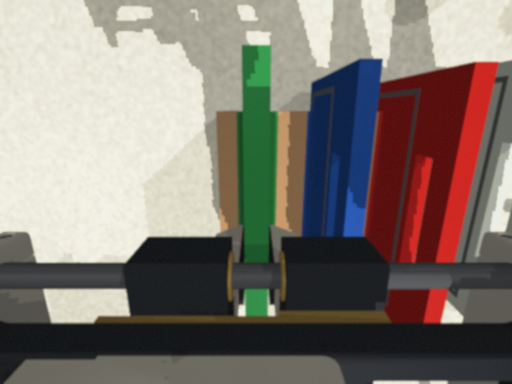

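Green is centred between its lips (238–277) and free of side force. Final lowering.

```bash
python3 -m pendant '[{"dp":[0,0,0.006],"rotation":[0,0,0],"fingers":1},{"dp":[0,0,0.012],"rotation":[0,0,0],"fingers":1},{"dp":[0,0,0.018],"rotation":[0,0,0],"fingers":1},{"dp":[0,0,0.023],"rotation":[0,0,0],"fingers":1},{"dp":[0,0,0.028],"rotation":[0,0,0],"fingers":1},{"dp":[0,0,0.032],"rotation":[0,0,0],"fingers":1},{"dp":[0,0,0.0345],"rotation":[0,0,0],"fingers":1},{"dp":[0,0,0.036],"rotation":[0,0,0],"fingers":1},{"dp":[0,0,0.037],"rotation":[0,0,0],"fingers":1},{"dp":[0,0,0.0375],"rotation":[0,0,0],"fingers":1},{"dp":[0,0,0.0375],"rotation":[0,0,0],"fingers":1}]'
```

```text
clock: 35.98
position: [0.4331, -0.2458, 0.1244]
ee_rot: [3.139, 0.062, 0.002]
force: [-5.0, 2.6, 15.9]
width: 0.131
```

Seated on the floor at z = 0.1244 with 16 N. Releasing and rising.

```bash
python3 -m pendant '[{"dp":[0,0,0],"rotation":[0,0,0],"fingers":0.65},{"dp":[0,0,0],"rotation":[0,0,0],"fingers":0.5},{"dp":[0,0,0],"rotation":[0,0,0],"fingers":0.4},{"dp":[0,0,0],"rotation":[0,0,0],"fingers":0.4},{"dp":[0,0,-0.01],"rotation":[0,0,0],"fingers":0.4},{"dp":[0,0,-0.03],"rotation":[0,0,0],"fingers":0.4},{"dp":[0,0,-0.06],"rotation":[0,0,0],"fingers":0.4},{"dp":[0,0,-0.10],"rotation":[0,0,0],"fingers":0.4},{"dp":[0,0,-0.14],"rotation":[0,0,0],"fingers":0.4},{"dp":[0,0,-0.17],"rotation":[0,0,0],"fingers":0.4},{"dp":[0,0,-0.175],"rotation":[0,0,0],"fingers":0.4},{"dp":[0,0,-0.175],"rotation":[0,0,0],"fingers":0.4}]'; python3 - <<'E'
from h import *
im=arm.get_image("top")
cv2.imwrite("pics/t15.png",cv2.resize(im[40:260,70:490],None,fx=1.9,fy=1.9))
s=arm.get_image("scene");cv2.imwrite("pics/s15.png",cv2.resize(s[60:330,90:420],None,fx=2.2,fy=2.2))
for c,roi,sx in(('green',(370,185,485,245),-.09),('blue',(360,165,485,220),-.03),('red',(360,135,485,195),.03)):
    sl=frame(.5221,-.2415,.038,[[sx,0,0]])[0]
    v,f,n=fit_top(im,c,roi,[sl[0],sl[1],.038],.014)
    d=R.from_euler('z',-.038).as_matrix()@[v[0]-sl[0],v[1]-sl[1],0]; print(c,v.round(4),f,n,"slot frame",d.round(4)[:2])
plan([])
E
```

```text
clock: 37.48
position: [0.4328, -0.2454, 0.2994]
ee_rot: [3.138, 0.062, 0.002]
force: [0.0, 0.4, -1.0]
width: 0.299
green [ 0.4311 -0.243   0.0352] 103.34375 513 slot frame [-0.001  0.002]
blue [ 0.491  -0.2384  0.0376] 83.875 473 slot frame [-0.001   0.0043]
red [ 0.5521 -0.2405  0.0289] 58.390625 525 slot frame [ 0.0001 -0.0002]
t 37.58 pos [ 0.4323 -0.2452  0.2985] xyaw 0.04 zax [-0.    -0.001 -1.   ] w 0.3 F [-0.3 -1.2  0.3] q [ 0.84  0.22 -0.52  1.73  0.11  1.22  0.33]
```

View pics/t15.png

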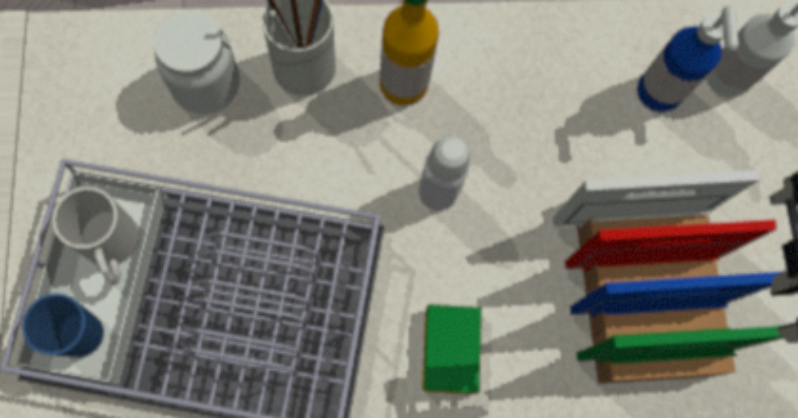

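View pics/s15.png

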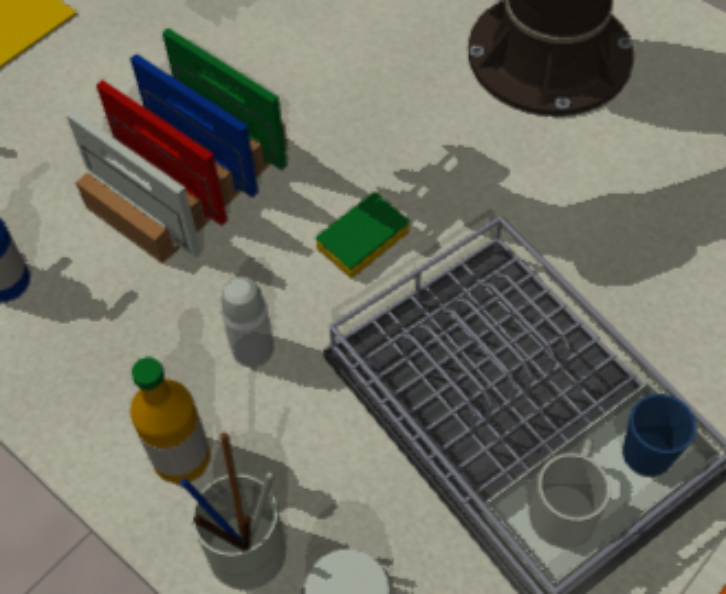

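All four boards stand upright in their own slots, the drainer is empty, nothing else has moved, and the gripper is well clear. Handing in.

```bash
python3 -c "
from cell import arm
print(arm.sign_off())"
```

```text
the job is handed in; nothing more can be done
None
```

I put the red, blue and green boards back in the stand in that order and handed the job in at about 37.6 s of the 72 s allowed. Handing in reports no verdict.

- **Lowering:** each board went down at about 0.05 m/s over the last 30 mm. All three touched the slot floor at the same tool height (0.124 m), with 12–16 N of contact force. I let go only after that.
- **Final positions:** measured from the top camera against my estimate of the slot centres, in mm. The limits are 7 across the slot and 25 along it.

| Board | Across the slot | Along the slot |
|---|---|---|
| Red | 0.1 | -0.2 |
| Blue | -1.0 | 4.3 |
| Green | -1.0 | 2.0 |

- **Rest of the scene:** by eye, the last pictures show the boards upright and the white board, mug, cup, bottle and sponge where they started. The gripper was about 145 mm above the boards, touching nothing.
- **Disagreements:** none of my checks failed. My first stand position, from the fixed cameras, and the wrist camera's differed by about 1.5–2.5 mm, so I aimed between the two across the slots.

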